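# Turn the drink-recipe binder to the next side

### The job

A steel measuring scoop was left lying on the right-hand page of the open drink-recipe ring binder: hang it by its eye on the empty front arm of the utensil stand, the one that slants up towards you. Then turn the top right-hand leaf, and only that leaf, by its tab over the rings onto the left pile, so that its other face shows and it lies flat; lower it rather than let it slap down, and leave the shaker, the jar and the bowl where they are.

Things in the scene. Friction and masses are not known exactly. Their poses are not given: they have to be found in the camera images.
- binder: Black ring binder lying open, fixed, 156 mm deep (its x, away from the robot) by 286 mm wide (y, left). Origin on the table under the spine's middle. Three steel rings of 24 mm radius; their common centre line runs along x at y = 0, 30 mm up. Piles of white leaves right (-y) and left (+y), 140 mm deep, out to 130 mm from the centre line; left pile 26 mm high with a tab amid its edge.
- top_leaf (a joint): Turn of the top right-hand leaf about the rings' centre line: 0 flat on the right, 1.57 upright, 3.14 flat on the left (stops at 0 and 3.14). A stiff white sheet, 140 x 123 mm, 4 mm thick, 0.1 kg, its mid-plane through the centre line; it swings freely and falls to the side it leans to.
- tab (a point): Centre of the top leaf's tab, turning with the leaf: 144 mm from the rings' centre line, at binder x = -43 mm (the end nearer the robot). The tab is 45 mm long along the rings, 4 mm thick, sticks out 22 mm past the leaf's edge, to 152 mm from the centre line. At the start its underside is 28 mm above the table, with only the 3 mm cover below, out to 143 mm. Binder's axes at the start.
- next_leaf (a joint): Turn of the next leaf, 1 mm under the top one and alike, its tab at x = +43 mm (the end farther from the robot); 0 lying flat on the right; it must stay there.
- scoop: Steel measuring scoop, 167 mm long, 0.075 kg, loose, standing on its flat cup bottom on the top right-hand leaf (32 mm up), eye away from the robot. Origin under the cup's centre; z up, x along the handle to the eye. Cup 54 mm across, 33 mm high; strap handle 14 mm wide, 5 mm thick, x = 25 to 108 mm, its middle 31 mm above the origin.
- grip (a point): On the scoop: a good place to grip the handle, near the centre of mass, x = 50 mm, z = 31 mm in the scoop's frame.
- eye (a point): On the scoop: centre of the round hanging eye at the handle's end, x = 122 mm, z = 31 mm; a ring of 5 mm wire, 27 mm inside, its hole's axis along the scoop's z.
- stand: Steel utensil stand, fixed: foot 100 mm across, 10 mm post 215 mm high. Origin under the foot's centre; -x is its front (towards the robot, give or take 0.4 rad). The empty arm leaves the post's top to the front; a like arm at the back carries a smaller scoop that stays.
- peg_root (a point): On the stand: where the front arm bends, 34 mm in front of the post, 215 mm up; a hung eye slides down to here. From here the arm rises straight to the front at 50 degrees above level (40 degrees from vertical); 8 mm thick with a 10 mm ball end.
- peg_tip (a point): Top of the front arm's ball end, 60 mm from the peg_root along the slant.
- pepper: Glass pepper shaker, 43 mm across, 75 mm high, bystander; origin under its middle.
- toothpicks: Toothpick jar, 46 mm across, 66 mm high, bystander; origin under its middle.
- rice_bowl: White rice bowl upside down, 89 mm across, 53 mm high, bystander; origin under its middle.

How it is judged (in metres and radians):
On the way, in this order (a step that is already met when the one before it is completed fails the run):
1. the scoop hangs by its eye on the front arm, let go (distance between eye and peg_root below 0.03 m and angle between scoop's own z axis and vertical between 0.95 and 2.1 rad and contact force between the fingers and scoop below 0.1 N), for 0.3 s.
2. the top leaf lies flat on the left pile (value of joint top_leaf above 3.05 rad), for 0.2 s.
At the end, for the whole second after the job is handed in: The scoop hangs released and still on the front arm (eye within 30 mm of the arm's root, cup hanging down); the top leaf lies within 5 degrees of flat on the left, the next leaf within 5 degrees of flat on the right (all of step 1 and linear speed of scoop below 0.03 m/s and value of joint top_leaf above 3.05 rad and value of joint next_leaf below 0.09 rad); the robot touches nothing.
It fails at once if the top leaf slaps down (turning faster than 9 rad/s) (velocity of joint top_leaf above 9 rad/s).
It fails at once if the next leaf is turned up past about 20 degrees (value of joint next_leaf above 0.35 rad).
It fails at once if the shaker is pushed 30 mm or tipped (distance of pepper from where it was at the start of the episode above 0.03 m or angle between pepper's own z axis and vertical above 0.6 rad).
It fails at once if the jar is pushed 30 mm or tipped (distance of toothpicks from where it was at the start of the episode above 0.03 m or angle between toothpicks's own z axis and vertical above 0.6 rad).
It fails at once if the bowl is pushed 30 mm or tipped (distance of rice_bowl from where it was at the start of the episode above 0.03 m or angle between rice_bowl's own z axis and vertical above 0.6 rad).
It also fails if it takes over 72 s, if anything falls off the work surface, if the arm or the gripper's body presses on something with over 40 N, if the wrist force passes 120 N, or if a joint passes its speed limit or range.

### The arm

A 6-joint arm with a two-finger parallel gripper is mounted at the origin on a cart in front of the work surface, level with it; the furniture and walls round the work are solid. World frame = base frame: x ahead of the robot, y to its left, z up, the work surface at z = 0. Lengths are in mm, angles in rad, forces in N, time in s.
With the tool pointing down it reaches from about 400 to 925 mm from the base axis. Payload 12.5 kg.
Tool frame: the origin (TCP) lies at the very end of the fingers, on their centre line; the grasp point (between the pads) lies 19 mm behind it; z points along the fingers, y is the line along which they close (so a half turn about z gives the same grasp; the last joint's range is limited). The gripper opens to 95 mm and grips with 3 to 60 N. Pads are 20 mm wide; open, the fingers measure 119 mm over their backs; the gripper's body (75 mm by 180 mm) begins 59 mm behind the grasp point.
Start: joints at [-1.342, 0.491, 1.559, -0, 1.092, -0.106], TCP at [205.386, -590.308, 214.661] pointing down, gripper open.
Joint ranges: [-3.1, 3.1], [-0.84, 2.19], [0.05, 2.79], [-1.13, 4.28], [0.06, 2.93], [-2.69, 2.69]. Speed limits (rad/s): [2.22, 2.22, 2.79, 3.14, 3.14, 3.14].

### API

Orientations are given as [roll, pitch, yaw] about the fixed x, y, z axes, in that order (R = Rz(yaw) Ry(pitch) Rx(roll)).
In Python, from cell import * gives the robot as it stands.
- The arm moves only by the tool jog_arm, never from a script. Its argument "targets" is a list of rows, each an object with "turn": the turn, a rotation vector about the world's x, y, z in degrees, a list of three; "slide": the shift along the world's x, y, z in mm, a list of three; "claw": the opening in per cent of the stroke, from 0 (shut) to 100 (fully open). In form: [{"turn": [wx, wy, wz], "slide": [x, y, z], "claw": claw}, ...]. A call has 1 to 5 rows; each row shifts and turns the commanded pose from where the row before left it; what a row does not reach is not made up. A row lasts 1/8 s, in which the tool goes at most 62.5 mm and 10.7 degrees, less where a joint would pass 70% of its speed; a pose out of reach is approached as far as the arm can. A call with a gripper value outside its range is refused whole. The fingers move at their own pace and stop on an object; the grip force is fixed at half the most. Time passes only in rows, so rows that do not move let the fingers close. It gives the time, the measured TCP pose, the force, the opening and the grip force at its end, in the units of the state.
- state(): the state, without advancing time (a new reading comes with each control period).
- read_camera(name): name is "side" or "top" or "wrist"; returns a dict with "frame" (480x640x3 uint8, blue, green, red), "mtx" (3x3 intrinsics, pixels), "R" (3x3) and "t" (3): a world point X has camera coordinates R X + t. Camera axes: x right, y down, z forward; pixel columns grow to the right and rows downward; lengths in mm; the calibration is good to about 2 mm. A picture is of the moment at which its call begins. There is no depth.
- job_done(): hands the job in; it is judged then, once.
Trained networks look in the newest picture that a camera, given by its name, has taken for a name from the list of things; names that differ only in an ending like _2 or _b are one class to them, and where a whole thing is asked for, a point or a joint stands for the part that bears it (a point fixed in the world has none). Each returns a list of dicts, best first, with "conf" (0 to 1); they miss things now and then, are a little off and sometimes report something else, mostly with a low value. They report only what shows in the picture. A call takes as long as a camera call.
- look_for(query, camera): "xy" ([column, row] in pixels, amid what is visible of it).
The state is a dict: "t": time; "joints": joint angles; "qvel": joint speeds; "tau": joint torques, N m; "eef_pos": TCP position; "tcp_rot": TCP orientation; "ft_force": force on the tool from outside, world axes, zero at the start; "moment": the same for the moment, N m; "opening": opening from 0.0 (shut) to 1.0 (fully open); "grip_force": force on a finger pad.
Only numpy, scipy, OpenCV 4.12 (cv2) and the standard library are available. Lean on these libraries where they do the work, as an engineer would, in place of code of your own. Each camera call takes 0.05 s, during which the arm holds its last target. There are 200 camera calls.

## Working session

There is one attempt and no reset: what is moved stays moved. The work goes in short steps, Python scripts to look and compute and a tool call to move; the robot and the scene stay as the last step left them, time stands still between calls to the robot, and variables do not carry over. Pictures are saved under pics/ and viewed, at most 10 in all, crops included, and the job is handed in when it is done.

Besides the shell and the picture viewer there is one more tool, called after ">>>" as a command line: name --argument value ..., lists and objects as JSON in quotes. jog_arm: Moves the arm, as the interface text tells. Its arguments: {"type":"object","properties":{"targets":{"type":"array","items":{"type":"object","properties":{"turn":{"type":"array","items":{"type":"number"}},"slide":{"type":"array","items":{"type":"number"}},"claw":{"type":"number"}}}}},"required":["targets"]}

```bash
mkdir -p pics; ls; cat > h.py <<'E'
from cell import *
import numpy as np, cv2
def proj(c,X):
    p=c["R"]@np.asarray(X,float)+np.asarray(c["t"]).ravel(); p=np.asarray(c["mtx"])@p; return p[:2]/p[2]
def ray(c,uv):
    R=np.asarray(c["R"]);o=-R.T@np.asarray(c["t"]).ravel()
    d=R.T@np.linalg.inv(c["mtx"])@np.array([uv[0],uv[1],1.0]);return o,d/np.linalg.norm(d)
def atz(c,uv,z):
    o,d=ray(c,uv);return o+d*(z-o[2])/d[2]
def tri(*rs):
    A=sum(np.eye(3)-np.outer(d,d) for o,d in rs);b=sum((np.eye(3)-np.outer(d,d))@o for o,d in rs);return np.linalg.solve(A,b)
E
python3 - <<'E'
from h import *
ims={}
for n in ("top","side"):
    c=read_camera(n);cv2.imwrite(f"pics/{n}0.png",c["frame"]);ims[n]=c
    o,_=ray(c,(320,240));print(n,o.round(),)
    for q in ["binder","top_leaf","tab","scoop","grip","eye","stand","peg_root","peg_tip","pepper","toothpicks","rice_bowl"]:
        print(q,[(np.round(d["xy"]).tolist(),round(d["conf"],2),atz(c,d["xy"],{"peg_tip":261,"peg_root":215,"eye":63,"grip":63,"scoop":63}.get(q,30)).round().tolist()) for d in look_for(q,n)[:2]])
print(state())
E
```

```text
pics
top [ 349. -101. 1653.]
binder [([355.0, 256.0], 0.84, [525.0, -152.0, 30.0]), ([270.0, 196.0], 0.33, [719.0, 108.0, 30.0])]
top_leaf [([380.0, 261.0], 0.75, [509.0, -228.0, 30.0])]
tab [([380.0, 256.0], 0.81, [524.0, -227.0, 30.0]), ([449.0, 239.0], 0.25, [574.0, -442.0, 30.0])]
scoop [([381.0, 264.0], 0.88, [498.0, -229.0, 63.0])]
grip [([381.0, 265.0], 0.68, [493.0, -229.0, 63.0])]
eye [([380.0, 266.0], 0.56, [492.0, -226.0, 63.0])]
stand [([269.0, 195.0], 0.66, [724.0, 113.0, 30.0])]
peg_root [([270.0, 197.0], 0.74, [676.0, 85.0, 215.0]), ([382.0, 262.0], 0.23, [488.0, -218.0, 215.0])]
peg_tip []
pepper [([230.0, 256.0], 0.46, [535.0, 234.0, 30.0])]
toothpicks [([221.0, 280.0], 0.64, [458.0, 260.0, 30.0])]
rice_bowl [([448.0, 237.0], 0.72, [581.0, -438.0, 30.0]), ([403.0, 248.0], 0.18, [549.0, -300.0, 30.0])]
side [ 46. 832. 898.]
binder [([337.0, 297.0], 0.63, [505.0, -118.0, 30.0])]
top_leaf [([350.0, 270.0], 0.94, [525.0, -229.0, 30.0])]
tab [([345.0, 269.0], 0.92, [537.0, -227.0, 30.0])]
scoop [([362.0, 264.0], 0.82, [491.0, -222.0, 63.0])]
grip [([361.0, 265.0], 0.63, [
[... 422 characters left out ...]
0], 0.95, [563.0, -424.0, 30.0])]
{'t': 1.3, 'joints': array([-1.34157222e+00,  4.90909104e-01,  1.55891270e+00, -3.46782623e-05,
        1.09171751e+00, -1.05591147e-01]), 'qvel': array([ 0.00214916,  0.00121102, -0.00160446, -0.00097412, -0.00028294,
        0.00051346]), 'tau': array([ 3.17597405e-03, -6.12466121e+01, -2.58424580e+01,  6.94239093e-02,
        4.45766898e-02, -5.72419322e-05]), 'eef_pos': array([ 205.39171772, -590.29342777,  214.6509057 ]), 'tcp_rot': array([3.14154285e+00, 3.62261305e-05, 3.34831239e-01]), 'ft_force': array([-0.21332555, -0.87224389, -0.4907617 ]), 'moment': array([ 0.00065285,  0.00974991, -0.00746992]), 'grip_force': 0.0, 'opening': 0.9968876918239686}
```

```bash
python3 - <<'E'
from h import *
t=cv2.imread("pics/top0.png");s=cv2.imread("pics/side0.png")
a=cv2.resize(t[160:310,210:480][:, :],(800,444),interpolation=cv2.INTER_CUBIC)
cv2.imwrite("pics/a.png",a)
b=cv2.resize(s[200:440,160:440],(700,600),interpolation=cv2.INTER_CUBIC)
cv2.imwrite("pics/b.png",b)
E
```

```text
(no output)
```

View pics/a.png

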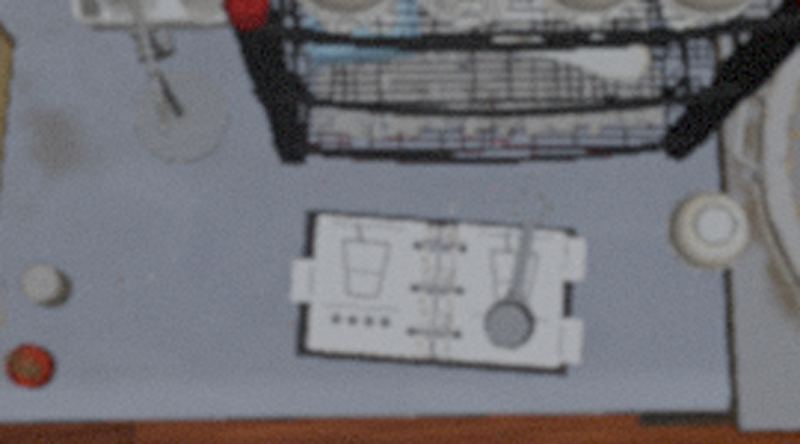

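View pics/b.png

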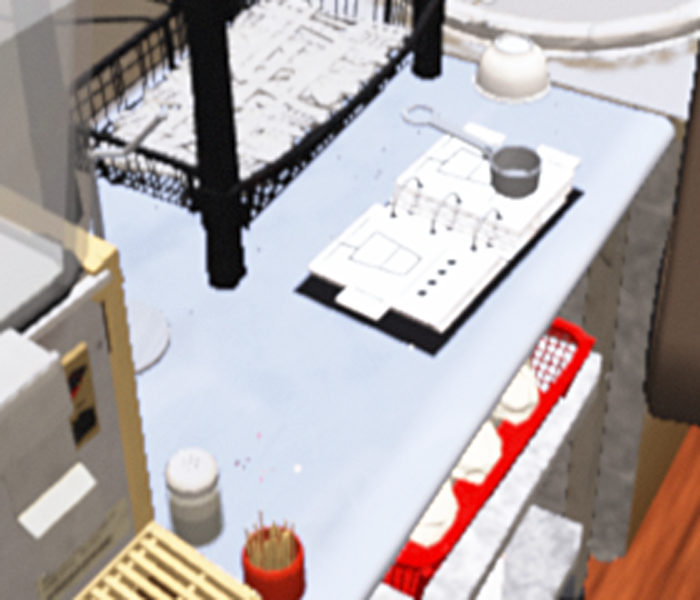

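```bash
python3 - <<'E'
from h import *
c=read_camera("top")
def P(u,v,z): return atz(c,(210+u/2.963,160+v/2.963),z).round().tolist()
for n,u,v,z in [("cTL",309,211,3),("cTR",576,230,3),("cBR",566,373,3),("cBL",298,353,3),("ring1",440,246,40),("ring3",432,332,40),("tab",572,340,30),("tab2",577,257,30),("cup",509,323,65),("eye",530,208,63),("foot",181,118,2),("tip",180,112,261),("legL",290,157,0),("legLtop",245,20,300),("legR",680,157,0),("railfront",480,153,0),("railfront",480,110,200),("railfront",480,40,300),("bowl",711,228,30)]: print(n,P(u,v,z))
im=cv2.resize(c["frame"][130:230,220:330],(792,720),interpolation=cv2.INTER_CUBIC)[:600]
s=read_camera("side")
im2=cv2.resize(s["frame"][220:360,180:260],(343,600),interpolation=cv2.INTER_CUBIC)
cv2.imwrite("pics/c.png",np.hstack([cv2.resize(im,(457,346),interpolation=cv2.INTER_AREA) if 0 else cv2.copyMakeBorder(cv2.resize(im,(457,346)),0,254,0,0,cv2.BORDER_CONSTANT),im2]))
E
```

```text
cTL [610.0, -27.0, 3.0]
cTR [584.0, -309.0, 3.0]
cBR [434.0, -293.0, 3.0]
cBL [459.0, -14.0, 3.0]
ring1 [565.0, -164.0, 40.0]
ring3 [476.0, -153.0, 40.0]
tab [466.0, -297.0, 30.0]
tab2 [552.0, -306.0, 30.0]
cup [482.0, -230.0, 65.0]
eye [599.0, -255.0, 63.0]
foot [714.0, 109.0, 2.0]
tip [662.0, 77.0, 261.0]
legL [669.0, -7.0, 0.0]
legLtop [736.0, 15.0, 300.0]
legR [661.0, -423.0, 0.0]
railfront [670.0, -210.0, -0.0]
railfront [672.0, -198.0, 200.0]
railfront [713.0, -193.0, 300.0]
bowl [580.0, -445.0, 30.0]
```

View pics/c.png

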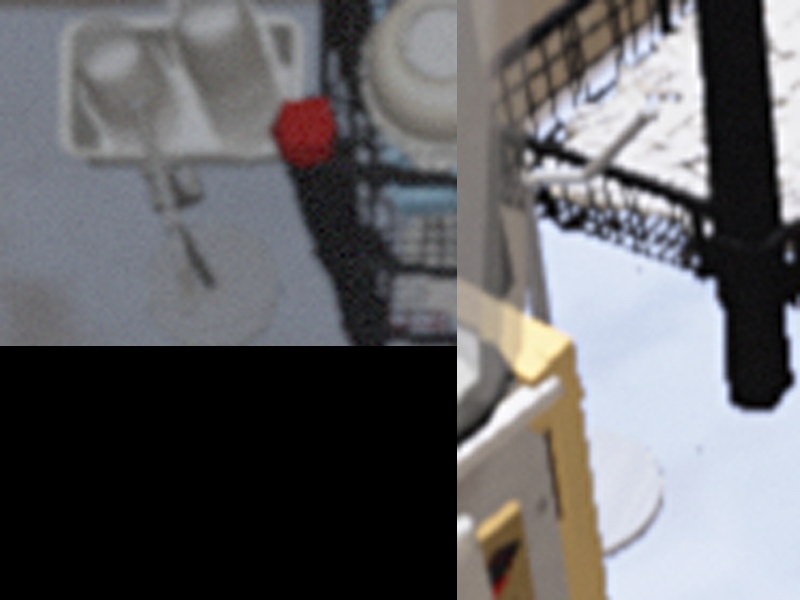

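```bash
python3 - <<'E'
from h import *
c=read_camera("top");s=read_camera("side")
tip=tri(ray(c,(270.5,198.1)),ray(s,(224.3,245.7)));root=tri(ray(c,(263.8,184.2)),ray(s,(212.2,260.1)))
print(tip.round(),root.round(),"tip at z258:",atz(s,(224.3,245.7),258).round(),"root z215",atz(s,(212.2,260.1),215).round(),"post z215",atz(s,(195.9,262),215).round())
for x0,y0 in [(714,109),(720,110),(714,113)]:
  for yaw in (0,.2,.4):
    d=-np.array([np.cos(yaw),np.sin(yaw)])
    o=np.array([x0,y0]);r=np.r_[o+34*d,215];p=np.r_[o+72.6*d,259]
    print(x0,y0,yaw,r.round(),p.round(),(proj(c,p)-[270.5,198.1]).round(1),(proj(s,p)-[224.3,245.7]).round(1),(proj(s,r)-[212.2,260.1]).round(1),(proj(s,np.r_[o,215])-[195.9,262]).round(1))
from scipy.spatial.transform import Rotation as Rn
st=state();print(Rn.from_euler('xyz',st['tcp_rot']).as_matrix().round(2))
w=read_camera("wrist");R=np.asarray(w["R"]);print((-R.T@np.asarray(w["t"]).ravel()).round(),R.round(2),w["mtx"])
E
```

```text
[664.  80. 243.] [700.  96. 209.] tip at z258: [648.  97. 258.] root z215 [679. 101. 215.] post z215 [704. 122. 215.]
714 109 0 [680. 109. 215.] [641. 109. 259.] [-11.4   7.6] [-1.1  3.6] [-2.8  2. ] [-0.  -4.7]
714 109 0.2 [681. 102. 215.] [643.  95. 259.] [-6.1  7. ] [ 2.7 -0.3] [-1.   0.2] [-0.  -4.7]
714 109 0.4 [683.  96. 215.] [647.  81. 259.] [-0.9  5.3] [ 5.1 -4.4] [ 0.1 -1.8] [-0.  -4.7]
720 110 0 [686. 110. 215.] [647. 110. 259.] [-11.8   5.5] [-3.9  3. ] [-5.5  1.4] [-2.7 -5.2]
720 110 0.2 [687. 103. 215.] [649.  96. 259.] [-6.4  4.8] [-0.1 -0.9] [-3.7 -0.4] [-2.7 -5.2]
720 110 0.4 [689.  97. 215.] [653.  82. 259.] [-1.3  3.2] [ 2.3 -4.9] [-2.6 -2.3] [-2.7 -5.2]
714 113 0 [680. 113. 215.] [641. 113. 259.] [-12.9   7.7] [-2.3  4.7] [-4.  3.] [-1.3 -3.6]
714 113 0.2 [681. 106. 215.] [643.  99. 259.] [-7.5  7. ] [1.5 0.7] [-2.2  1.2] [-1.3 -3.6]
714 113 0.4 [683. 100. 215.] [647.  85. 259.] [-2.4  5.4] [ 3.9 -3.4] [-1.1 -0.7] [-1.3 -3.6]
[[ 0.94  0.33 -0.  ]
 [ 0.33 -0.94 -0.  ]
 [-0.    0.   -1.  ]]
[ 287. -561.  384.] [[ 0.33 -0.95 -0.  ]
 [-0.9  -0.31  0.3 ]
 [-0.28 -0.1  -0.95]] [[357.75052652   0.         317.86744827]
 [  0.         357.75052652 242.48695089]
 [  0.           0.           1.        ]]
```

>>> jog_arm --targets '[{"turn": [0,0,-6],"slide": [32,35,0],"claw": 100},{"turn": [0,0,-6],"slide": [32,35,0],"claw": 100},{"turn": [0,0,-6],"slide": [32,35,0],"claw": 100},{"turn": [0,0,-6],"slide": [32,35,0],"claw": 100},{"turn": [0,0,-7],"slide": [32,35,0],"claw": 70}]'

```text
t: 2.17
eef_pos: [366.3, -414.2, 214.8]
tcp_rot: [3.141, -0.0, -0.21]
ft_force: [0.1, 0.4, -0.3]
opening: 0.94
grip_force: 0.0
```

>>> jog_arm --targets '[{"turn": [0,0,0],"slide": [32,35,-17],"claw": 70},{"turn": [0,0,0],"slide": [32,35,-17],"claw": 70},{"turn": [0,0,0],"slide": [32,35,-17],"claw": 70},{"turn": [0,0,0],"slide": [32,35,-17],"claw": 70},{"turn": [0,0,0],"slide": [37,35,-17],"claw": 70}]'

```text
t: 2.8
eef_pos: [531.3, -239.2, 129.3]
tcp_rot: [3.141, -0.0, -0.206]
ft_force: [-0.0, 0.0, 0.0]
opening: 0.7
grip_force: 0.0
```

>>> jog_arm --targets '[{"turn": [0,0,0],"slide": [0,0,0],"claw": 70},{"turn": [0,0,0],"slide": [0,0,0],"claw": 70}]'

```text
t: 3.05
eef_pos: [530.2, -240.5, 129.8]
tcp_rot: [3.141, 0.0, -0.206]
ft_force: [-0.5, 0.6, 0.5]
opening: 0.698
grip_force: 0.0
```

```bash
python3 - <<'E'
from h import *
w=read_camera("wrist");cv2.imwrite("pics/w1.png",w["frame"]);np.save("w1.npy",{k:w[k] for k in("mtx","R","t")},allow_pickle=True)
for q in ["scoop","grip","eye","tab","top_leaf"]:
    print(q,[(np.round(d["xy"]).tolist(),round(d["conf"],2),atz(w,d["xy"],{"tab":30,"top_leaf":32}.get(q,63)).round().tolist()) for d in look_for(q,"wrist")[:2]])
st=state();print(st['t'],st['eef_pos'],st['tcp_rot'],st['joints'].round(2))
print(proj(w,[599,-255,63]),proj(w,[531,-240,63]),proj(w,[482,-230,65]))
E
```

```text
scoop [([315.0, 289.0], 0.8, [508.0, -232.0, 63.0])]
grip [([319.0, 290.0], 0.59, [507.0, -234.0, 63.0])]
eye [([318.0, 292.0], 0.95, [505.0, -233.0, 63.0])]
tab [([300.0, 244.0], 0.83, [534.0, -225.0, 30.0])]
top_leaf [([298.0, 246.0], 0.97, [533.0, -223.0, 32.0])]
3.35 [ 530.01700468 -241.06752704  130.07733853] [ 3.14127058e+00 -5.53475206e-04 -2.07479168e-01] [-0.54  0.53  1.76 -0.    0.86  1.24]
[320.81758821 155.69021846] [319.61607827 257.71180395] [319.94786516 322.52850481]
```

View pics/w1.png

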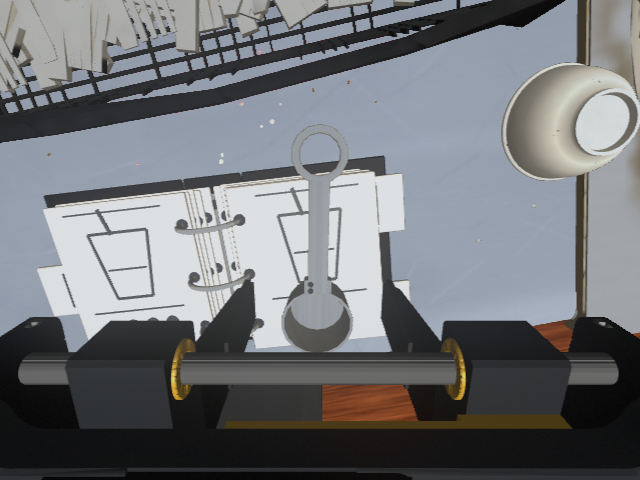

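>>> jog_arm --targets '[{"turn": [0,0,0],"slide": [0,0,-30],"claw": 50},{"turn": [0,0,0],"slide": [0,0,-30],"claw": 50},{"turn": [0,0,0],"slide": [0,0,-24],"claw": 50},{"turn": [0,0,0],"slide": [0,0,0],"claw": 0},{"turn": [0,0,0],"slide": [0,0,0],"claw": 0}]'

```text
t: 3.98
eef_pos: [530.6, -240.7, 46.6]
tcp_rot: [3.141, -0.001, -0.207]
ft_force: [-0.3, -0.3, 0.5]
opening: 0.35
grip_force: 0.0
```

>>> jog_arm --targets '[{"turn": [0,0,0],"slide": [0,0,0],"claw": 0},{"turn": [0,0,0],"slide": [0,0,0],"claw": 0},{"turn": [0,0,0],"slide": [0,0,0],"claw": 0}]'

```text
t: 4.35
eef_pos: [530.8, -240.5, 46.3]
tcp_rot: [3.141, -0.001, -0.206]
ft_force: [1.8, -0.9, 2.8]
opening: 0.143
grip_force: 30.0
```

```bash
python3 - <<'E'
from h import *
w=np.load("w1.npy",allow_pickle=True).item()
for n,uv,z in [("coverFR",(383,157),3),("coverFL",(45,197),3),("tab2 c",(390,202),30),("tab1 far corner",(407,281),32),("Ltab",(57,288),28),("eye",(320,153),63),("cup",(317,318),65)]: print(n,atz(w,uv,z).round(1))
print(state()["opening"],state()["grip_force"])
E
```

```text
coverFR [ 583.8 -303.6    3. ]
coverFL [609.6 -22.7   3. ]
tab2 c [ 552.4 -299.4   30. ]
tab1 far corner [ 485.9 -303.    32. ]
Ltab [537.4 -19.7  28. ]
eye [ 600.8 -254.8   63. ]
cup [ 486.1 -228.6   65. ]
0.1428600432999868 29.97599333524704
```

>>> jog_arm --targets '[{"turn": [0,0,0],"slide": [0,0,20],"claw": 0},{"turn": [0,0,0],"slide": [0,0,50],"claw": 0},{"turn": [0,0,0],"slide": [0,0,60],"claw": 0},{"turn": [0,0,6],"slide": [0,0,60],"claw": 0},{"turn": [0,0,6],"slide": [0,40,60],"claw": 0}]'

```text
t: 4.97
eef_pos: [530.2, -206.4, 289.9]
tcp_rot: [3.141, -0.001, 0.004]
ft_force: [1.3, -0.1, -0.8]
opening: 0.143
grip_force: 30.0
```

>>> jog_arm --targets '[{"turn": [0,0,6],"slide": [0,50,0],"claw": 0},{"turn": [0,0,6],"slide": [0,50,0],"claw": 0},{"turn": [0,0,5],"slide": [0,50,0],"claw": 0},{"turn": [3,-9.5,0],"slide": [0,50,0],"claw": 0},{"turn": [3,-9.5,0],"slide": [0,40,0],"claw": 0}]'

```text
t: 5.6
eef_pos: [530.2, 36.3, 288.0]
tcp_rot: [-3.14, -0.353, 0.3]
ft_force: [0.5, 1.7, -0.3]
opening: 0.143
grip_force: 30.0
```

>>> jog_arm --targets '[{"turn": [3,-9.5,0],"slide": [0,0,0],"claw": 0},{"turn": [3,-9.5,0],"slide": [0,0,0],"claw": 0},{"turn": [0,0,0],"slide": [0,0,0],"claw": 0},{"turn": [0,0,0],"slide": [0,0,0],"claw": 0}]'

```text
t: 6.1
eef_pos: [531.4, 38.7, 287.9]
tcp_rot: [-3.123, -0.632, 0.303]
ft_force: [-0.2, -0.0, -0.9]
opening: 0.144
grip_force: 30.0
```

```bash
python3 - <<'E'
from h import *
w=read_camera("wrist");cv2.imwrite("pics/w2.png",w["frame"]);np.save("w2.npy",{k:w[k] for k in("mtx","R","t")},allow_pickle=True)
for q in ["eye","stand","peg_root","peg_tip"]:
    print(q,[(np.round(d["xy"]).tolist(),round(d["conf"],2)) for d in look_for(q,"wrist")[:2]])
st=state();print(st['t'],st['eef_pos'],st['tcp_rot'],st['joints'].round(2),st["opening"])
for yaw in (.2,.3,.4):
    d=-np.array([np.cos(yaw),np.sin(yaw)]);o=np.array([716,110]);r=np.r_[o+34*d,215];p=np.r_[o+72.6*d,259];print(yaw,proj(w,r),proj(w,p),proj(w,np.r_[o,215]))
E
```

```text
eye [([317.0, 253.0], 0.77)]
stand [([310.0, 142.0], 0.96)]
peg_root [([310.0, 145.0], 0.87)]
peg_tip [([311.0, 138.0], 0.59)]
6.35 [531.33616375  39.06712828 287.65315881] [-3.12233125 -0.63317434  0.3033134 ] [-0.21  0.11  2.08  0.7   0.5   0.5 ] 0.1439373083301072
0.2 [302.93600641 126.78325374] [292.74087932 133.27085691] [307.704964   94.9047418]
0.3 [306.86358688 126.9507592 ] [302.90137724 133.71105578] [307.704964   94.9047418]
0.4 [310.80148495 126.78671595] [313.09886951 133.28671359] [307.704964   94.9047418]
```

View pics/w2.png

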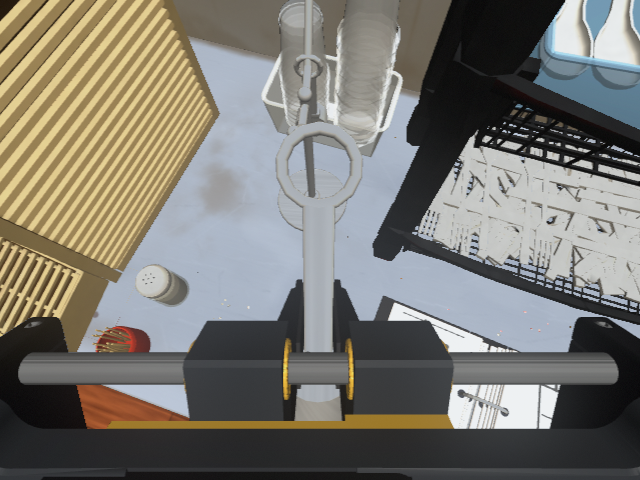

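```bash
python3 - <<'E'
from h import *
a=cv2.imread("pics/w2.png")[40:240,250:380];cv2.imwrite("pics/w2c.png",cv2.resize(a,(390,600),interpolation=cv2.INTER_CUBIC))
E
```

```text
(no output)
```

View pics/w2c.png

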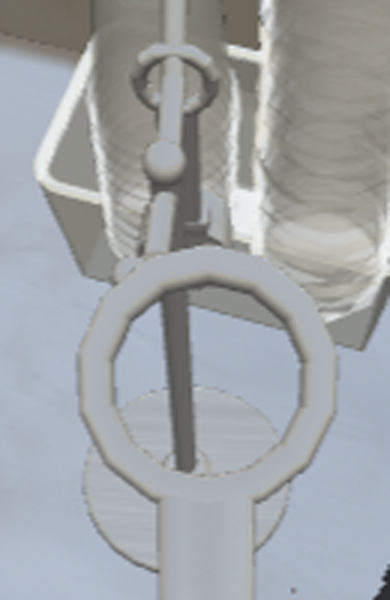

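```bash
cat > fit.py <<'E'
from h import *
from scipy.optimize import least_squares
from scipy.spatial.transform import Rotation as Rn
w=np.load("w2.npy",allow_pickle=True).item();s=read_camera("side")
def pts(p):
    x0,y0,a=p;d=-np.array([np.cos(a),np.sin(a),0]);o=np.array([x0,y0,0.])
    r=o+34*d+[0,0,215];u=d*np.cos(np.radians(50))+[0,0,np.sin(np.radians(50))]
    return o,r,u
def res(p,full=False):
    o,r,u=pts(p)
    e=np.r_[proj(w,o+[0,0,217])-[305,94],proj(w,o+[0,0,8])-[311.7,196],proj(w,r)-[300,124],proj(w,r+55*u)-[291.7,130.5],
      (proj(s,r+58*u)-[224.3,245.7])*1.5,(proj(s,r)-[212.2,260.1])*1.5]
    return e
f=least_squares(res,[715,110,.2],loss="soft_l1");print(f.x.round(3),f.fun.round(1))
o,r,u=pts(f.x);print("root",r.round(1),"tip",(r+60*u).round(1),"u",u.round(3))
st=state();T=Rn.from_euler('xyz',st['tcp_rot']).as_matrix()
# eye centre in tool frame from wrist pixel (319,167) along known distance
eye=st['eef_pos']+T@[71,0,-17];print("eye",eye.round(1),proj(w,eye).round(1),"toolx",T[:,0].round(3),"toolz",T[:,2].round(3))
E
python3 fit.py
```

```text
[7.15984e+02 1.12638e+02 2.15000e-01] [-0.2 -1.4  0.4  1.   0.6  2.1 -0.2 -0.2  0.5 -0.3 -4.2  1. ]
root [682.8 105.4 215. ] tip [645.1  97.2 261. ] u [-0.628 -0.137  0.766]
eye [576.4  52.9 343.3] [318.9 168.1] toolx [0.769 0.241 0.592] toolz [ 0.559  0.195 -0.806]
```

>>> jog_arm --targets '[{"turn": [0,0,-5],"slide": [15,12,-16],"claw": 0},{"turn": [0.8,-3.6,0],"slide": [15,12,-16],"claw": 0},{"turn": [0,0,0],"slide": [13,11,-17],"claw": 0},{"turn": [0,0,0],"slide": [13,11,-17],"claw": 0},{"turn": [0,0,0],"slide": [0,0,0],"claw": 0}]'

```text
t: 7.02
eef_pos: [585.7, 85.1, 222.7]
tcp_rot: [-3.118, -0.69, 0.217]
ft_force: [0.2, 0.3, -0.6]
opening: 0.143
grip_force: 30.0
```

>>> jog_arm --targets '[{"turn": [0,0,0],"slide": [0,0,0],"claw": 0}]'

```text
t: 7.15
eef_pos: [585.4, 84.3, 224.3]
tcp_rot: [-3.119, -0.692, 0.217]
ft_force: [-0.4, -1.1, 0.6]
opening: 0.14
grip_force: 30.0
```

```bash
cat > chk.py <<'E'
from h import *;import sys
from scipy.spatial.transform import Rotation as Rn
n=sys.argv[1]
w=read_camera("wrist");s=read_camera("side");st=state();T=Rn.from_euler('xyz',st['tcp_rot']).as_matrix()
eye=st['eef_pos']+T@[71,0,-17]
a=.215;d=-np.array([np.cos(a),np.sin(a),0]);r=np.array([682.8,105.4,215]);u=d*.643+[0,0,.766]
e=eye-r;print("t",st['t'],"tcp",st['eef_pos'].round(1),st['tcp_rot'].round(3),"open",st["opening"],st['ft_force'].round(1));print("eye",eye.round(1),"along peg",(e@u).round(1),"off",(e-(e@u)*u).round(1),"x",T[:,0].round(3),"z",T[:,2].round(3))
print("w: eye,tip,root",proj(w,eye).round(),proj(w,r+60*u).round(),proj(w,r).round());print("s:",proj(s,eye).round(),proj(s,r+60*u).round(),proj(s,r).round())
A=cv2.resize(w["frame"][60:260,240:400],(480,600),interpolation=cv2.INTER_CUBIC)
B=cv2.resize(s["frame"][210:360,180:260],(320,600),interpolation=cv2.INTER_CUBIC)
cv2.imwrite(f"pics/{n}.png",np.hstack([A,B]))
E
python3 chk.py c3
```

```text
t 7.25 tcp [585.5  84.1 224.7] [-3.12  -0.693  0.216] open 0.1448960841588454 [-0.5 -1.   0. ]
eye [628.3  93.1 283.2] along peg 88.2 off [ 0.9 -0.2  0.6] x [0.751 0.165 0.639] z [ 0.619  0.158 -0.769]
w: eye,tip,root [321. 167.] [321. 163.] [322. 154.]
s: [233. 237.] [225. 245.] [209. 261.]
```

View pics/c3.png

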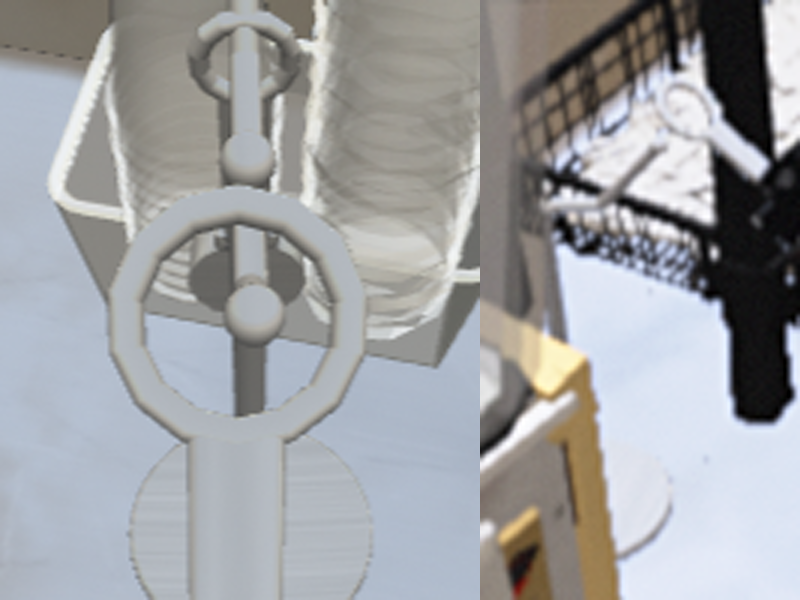

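>>> jog_arm --targets '[{"turn": [0,0,0],"slide": [10,0,-12],"claw": 0},{"turn": [0,0,0],"slide": [10,2,-12],"claw": 0},{"turn": [0,0,0],"slide": [10,2,-12],"claw": 0},{"turn": [0,0,0],"slide": [0,0,0],"claw": 0}]'

```text
t: 7.75
eef_pos: [615.6, 88.1, 187.9]
tcp_rot: [-3.119, -0.692, 0.216]
ft_force: [-0.1, -0.0, 0.5]
opening: 0.142
grip_force: 30.0
```

```bash
python3 chk.py c4
```

```text
t 7.85 tcp [615.3  88.2 188.6] [-3.12  -0.693  0.216] open 0.14250501456488762 [ 0.  -0.3 -0. ]
eye [658.2  97.2 247. ] along peg 41.1 off [ 1.2 -2.6  0.5] x [0.751 0.165 0.639] z [ 0.619  0.158 -0.769]
w: eye,tip,root [320. 167.] [311. 174.] [316. 160.]
s: [220. 249.] [225. 245.] [209. 261.]
```

View pics/c4.png

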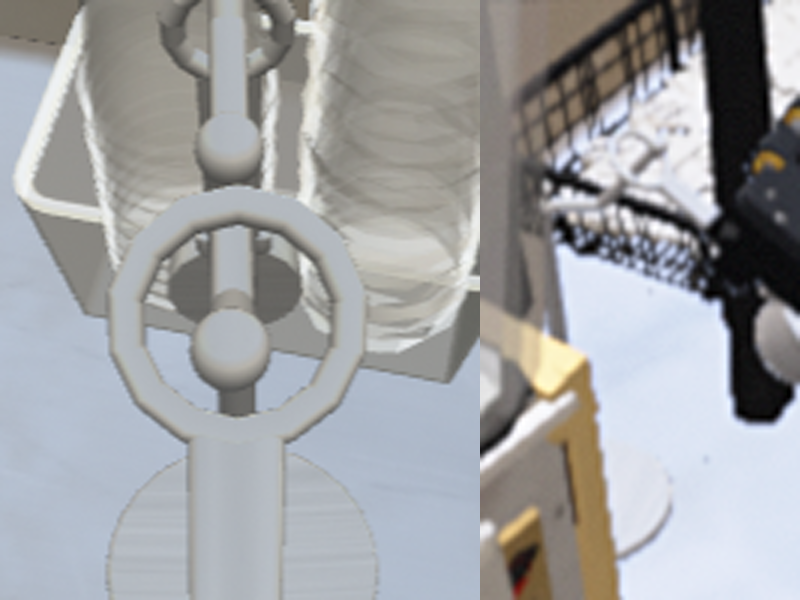

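>>> jog_arm --targets '[{"turn": [0,0,0],"slide": [10,2.5,-12],"claw": 0},{"turn": [0,0,0],"slide": [10,2.5,-12],"claw": 0},{"turn": [2.1,-9.8,0],"slide": [10.6,2.3,-6.6],"claw": 0},{"turn": [2.1,-9.8,0],"slide": [11.5,2.5,-4.7],"claw": 0},{"turn": [0,0,0],"slide": [0,0,0],"claw": 0}]'

```text
t: 8.48
eef_pos: [637.2, 113.2, 153.9]
tcp_rot: [-3.034, -0.808, 0.201]
ft_force: [2.5, -7.0, -0.6]
opening: 0.147
grip_force: 30.4
```

```bash
python3 chk.py c5;python3 -c "
from h import *
print(state()['joints'].round(2),state()['ft_force'])"
```

```text
t 8.575 tcp [637.  113.2 154.1] [-3.035 -0.806  0.201] open 0.15071661022523775 [ 1.6 -7.3 -1.7]
eye [673.5 118.8 217. ] along peg 5.5 off [-5.8 14.1 -2.2] x [0.678 0.139 0.722] z [ 0.682  0.248 -0.688]
w: eye,tip,root [320. 167.] [358. 150.] [356. 159.]
s: [209. 265.] [225. 245.] [209. 261.]
[-0.04  0.49  2.11  2.24  0.36 -0.88] [ 1.61174434 -7.265337   -1.6903039 ]
```

View pics/c5.png

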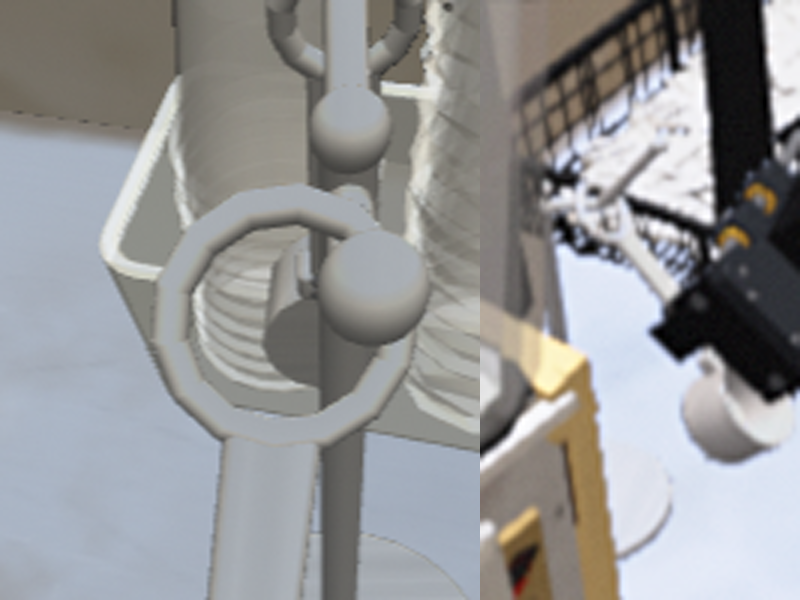

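>>> jog_arm --targets '[{"turn": [0,0,0],"slide": [0,-7,0],"claw": 0},{"turn": [0,0,0],"slide": [0,-6,0],"claw": 0},{"turn": [0,0,0],"slide": [0,0,0],"claw": 0}]'

```text
t: 8.95
eef_pos: [636.8, 101.1, 153.6]
tcp_rot: [-3.036, -0.806, 0.205]
ft_force: [0.5, 0.5, -0.4]
opening: 0.144
grip_force: 29.7
```

```bash
python3 chk.py c6;python3 -c "
from h import *
print(state()['joints'].round(2))"
```

```text
t 9.05 tcp [636.8 101.5 153.4] [-3.036 -0.806  0.206] open 0.1411190580288594 [ 0.4  1.  -0.7]
eye [673.3 107.3 216.4] along peg 6.8 off [-5.3  2.8 -3.8] x [0.678 0.141 0.722] z [ 0.681  0.25  -0.688]
w: eye,tip,root [319. 167.] [315. 141.] [329. 153.]
s: [213. 262.] [225. 245.] [209. 261.]
[-0.07  0.49  2.12  2.19  0.38 -0.86]
```

>>> jog_arm --targets '[{"turn": [0,0,0],"slide": [0,0,0],"claw": 45},{"turn": [0,0,0],"slide": [0,0,0],"claw": 45},{"turn": [0,0,0],"slide": [0,0,0],"claw": 45},{"turn": [0,0,0],"slide": [-5,-2,5],"claw": 45},{"turn": [0,0,0],"slide": [-8,-3,8],"claw": 45}]'

```text
t: 9.68
eef_pos: [623.2, 96.4, 166.5]
tcp_rot: [-3.036, -0.806, 0.205]
ft_force: [-0.1, -0.6, -0.6]
opening: 0.448
grip_force: 0.0
```

>>> jog_arm --targets '[{"turn": [0,0,0],"slide": [-14,-5,14],"claw": 45},{"turn": [0,0,0],"slide": [-20,-7,20],"claw": 45},{"turn": [0,0,0],"slide": [-25,-8,25],"claw": 45},{"turn": [0,0,0],"slide": [-25,-8,25],"claw": 45},{"turn": [0,0,0],"slide": [0,0,0],"claw": 45}]'

```text
t: 10.3
eef_pos: [538.8, 67.9, 252.4]
tcp_rot: [-3.038, -0.809, 0.206]
ft_force: [-0.1, 0.8, -0.3]
opening: 0.448
grip_force: 0.0
```

```bash
python3 chk.py c7;python3 -c "
from h import *
print(state()['joints'].round(2))"
```

```text
t 10.4 tcp [540.   68.2 250.8] [-3.037 -0.807  0.205] open 0.4514784635780698 [ 1.2 -0.7 -0.7]
eye [576.4  74.  313.8] along peg 146.8 off [-14.2 -11.3 -13.7] x [0.677 0.141 0.723] z [ 0.682  0.249 -0.688]
w: eye,tip,root [320. 167.] [320. 136.] [327. 144.]
s: [260. 225.] [225. 245.] [209. 261.]
[-0.19  0.18  2.23  1.6   0.38 -0.32]
```

View pics/c7.png

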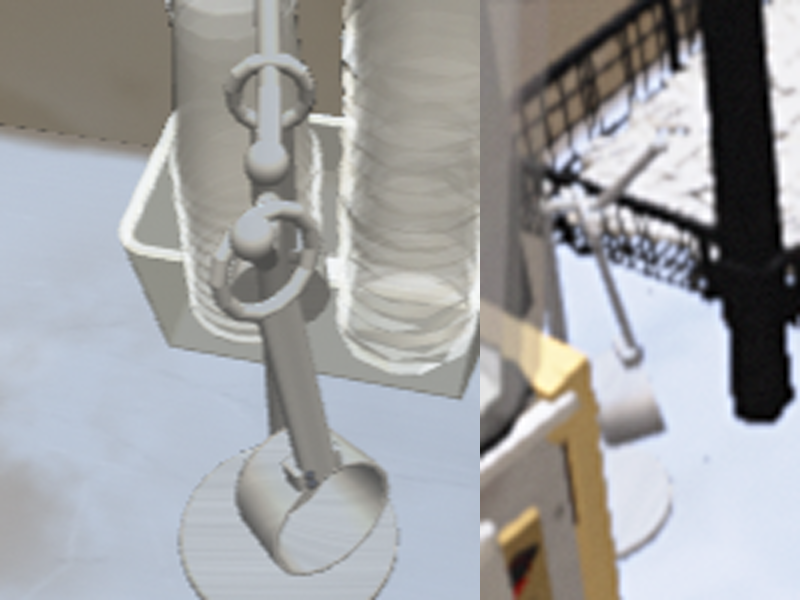

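```bash
cat > b.py <<'E'
from h import *
from scipy.spatial.transform import Rotation as Rn
def prof(c,pose,a,b,n):
    x,y,th=pose;R=Rn.from_euler('z',th).as_matrix();g=cv2.cvtColor(c["frame"],cv2.COLOR_BGR2GRAY)
    P=[R@(np.array(a)+(np.array(b)-a)*k)+[x,y,0] for k in np.linspace(0,1,n)]
    uv=np.array([proj(c,p) for p in P]).astype(np.float32)
    return cv2.remap(g,uv[:,:1].copy(),uv[:,1:].copy(),cv2.INTER_LINEAR).ravel()
E
python3 - <<'E'
from b import *
w=np.load("w1.npy",allow_pickle=True).item();w["frame"]=cv2.imread("pics/w1.png")
p=(521,-156,-.092)
print("tab2 y -130..-170/2",prof(w,p,[43,-130,32],[43,-170,32],21))
print("tab2 x 0..80/2 at y-146",prof(w,p,[10,-146,32],[80,-146,32],36))
print("tab1 far edge x -40..0 y-140",prof(w,p,[-40,-140,32],[0,-140,32],21))
print("far edge x 60..100 y-110",prof(w,p,[60,-110,3],[100,-110,3],21))
print("far edge x 60..100 y100",prof(w,p,[60,100,3],[100,100,3],21))
print("Ltab",prof(w,p,[-5,130,26],[-5,170,26],21))
st=state();T=Rn.from_euler('xyz',st['tcp_rot']);G=Rn.from_euler('xyz',[np.pi,0,-.092])
print(st['eef_pos'],np.degrees((G*T.inv()).as_rotvec()))
E
```

```text
tab2 y -130..-170/2 [182 223 223 223 223 223 223 223 223 222 158 160 160 159 160 160 160 161
 160 161 161]
tab2 x 0..80/2 at y-146 [160 161 160 161 161 160 176 223 223 223 223 223 223 223 223 223 223 223
 223 223 223 223 223 223 223 223 223 223 133 160 160 160 161 162 163 164]
tab1 far edge x -40..0 y-140 [ 49  49  50  50  51  51  52  84 204 221 125 156 158 157 157 158 157 158
 158 159 160]
far edge x 60..100 y-110 [223 223 223 137 192  81  91 150 155 155 155 155 154 153 155 154 155 153
 161 159 161]
far edge x 60..100 y100 [149 221 223 215 215  63  60  59  59 139 158 159 158 158 161 161 158 158
 159 157 158]
Ltab [119 214 222 222 222 222 222 222 222 222 187 156 156 157 156 157 157 157
 157 157 157]
[539.97338123  68.23744061 250.77138771] [ -8.32861255  46.0360638  -18.51363531]
```

```bash
cat > plan.py <<'E'
from b import *
B=np.array([521,-156,0.]);TH=-.092;RB=Rn.from_euler('z',TH).as_matrix()
X0=-43
def pose(th,ph,s,g,side=-1,dy=0,dz=0):
    """th leaf angle, ph tool angle (deg), s tip past tab edge, g gap; side -1: pad under right face (th<90 side), +1: under left face"""
    t,p=np.radians([th,ph]);nl=np.array([0,np.sin(t),np.cos(t)]);n=np.array([0,np.sin(p),np.cos(p)]);z=np.array([0,np.cos(p),-np.sin(p)])
    E=np.array([0,-152*np.cos(t),30+152*np.sin(t)])+side*2*nl
    P=E+s*z-side*n*g/2+[X0,dy,dz]
    R=RB@np.column_stack([[1,0,0],np.cross(z,[1,0,0]),z])
    return B+RB@P,Rn.from_matrix(R)
def rows(wps,start=None):
    if start is None:
        st=state();start=(st['eef_pos'],Rn.from_euler('xyz',st['tcp_rot']))
    p,R=start
    for (q,Q,c) in wps:
        t=np.degrees((Q*R.inv()).as_rotvec()).round(1);d=(q-p).round(1)
        print({"turn":t.tolist(),"slide":d.tolist(),"claw":c},np.linalg.norm(d).round(),np.linalg.norm(t).round(1))
        p=p+d;R=Rn.from_rotvec(np.radians(t))*R
    print("end",p.round(1))
E
python3 - <<'E'
from plan import *
G=Rn.from_matrix(RB@np.diag([1,-1,-1]))
st=state();R0=Rn.from_euler('xyz',st['tcp_rot']);p0=st['eef_pos']
from scipy.spatial.transform import Slerp
def interp(a,b,n):
    S=Slerp([0,1],Rn.concatenate([a[1],b[1]]));return [(a[0]+(b[0]-a[0])*k,S(k),60) for k in np.linspace(0,1,n+1)[1:]]
mid=(np.array([500,-150,250.]),G)
ent=pose(0,50,11,57,dy=-4,dz=-5); 
ent=(ent[0],ent[1]); zt=ent[1].as_matrix()[:,2]; pre=(ent[0]-90*zt,ent[1])
print("entry",ent[0].round(1),"C local check",(RB.T@(ent[0]-B)).round(1))
rows(interp((p0,R0),mid,6)+interp(mid,pre,5)+interp(pre,ent,4))
E
```

```text
entry [ 466.5 -278.6   32.9] C local check [ -43.  -127.1   32.9]
{'turn': [-1.4, 7.7, -3.1], 'slide': [-6.7, -36.4, -0.1], 'claw': 60} 37.0 8.4
{'turn': [-1.4, 7.6, -3.1], 'slide': [-6.6, -36.3, -0.2], 'claw': 60} 37.0 8.3
{'turn': [-1.4, 7.7, -3.1], 'slide': [-6.7, -36.4, -0.1], 'claw': 60} 37.0 8.4
{'turn': [-1.3, 7.7, -3.1], 'slide': [-6.6, -36.4, -0.1], 'claw': 60} 37.0 8.4
{'turn': [-1.4, 7.7, -3.0], 'slide': [-6.7, -36.4, -0.1], 'claw': 60} 37.0 8.4
{'turn': [-1.4, 7.6, -3.1], 'slide': [-6.7, -36.3, -0.2], 'claw': 60} 37.0 8.3
{'turn': [7.9, -0.7, -0.0], 'slide': [-7.7, -37.3, -29.6], 'claw': 60} 48.0 7.9
{'turn': [8.0, -0.7, -0.0], 'slide': [-7.8, -37.2, -29.6], 'claw': 60} 48.0 8.0
{'turn': [8.0, -0.8, -0.0], 'slide': [-7.8, -37.3, -29.7], 'claw': 60} 48.0 8.0
{'turn': [7.9, -0.7, -0.0], 'slide': [-7.7, -37.2, -29.6], 'claw': 60} 48.0 7.9
{'turn': [8.0, -0.7, -0.0], 'slide': [-7.8, -37.3, -29.6], 'claw': 60} 48.0 8.0
{'turn': [0.0, -0.0, -0.0], 'slide': [1.3, 14.4, -17.3], 'claw': 60} 23.0 0.0
{'turn': [0.0, -0.0, -0.0], 'slide': [1.4, 14.5, -17.2], 'claw': 60} 23.0 0.0
{'turn': [0.0, -0.0, -0.0], 'slide': [1.3, 14.4, -17.2], 'claw': 60} 22.0 0.0
{'turn': [0.0, -0.0, -0.0], 'slide': [1.3, 14.4, -17.3], 'claw': 60} 23.0 0.0
end [ 466.5 -278.6   32.9]
```

>>> jog_arm --targets '[{"turn": [-1.4,7.7,-3.1],"slide": [-6.7,-36.4,0],"claw": 60},{"turn": [-1.4,7.7,-3.1],"slide": [-6.7,-36.4,0],"claw": 60},{"turn": [-1.4,7.7,-3.1],"slide": [-6.7,-36.4,0],"claw": 60},{"turn": [-1.4,7.7,-3.1],"slide": [-6.7,-36.4,0],"claw": 60},{"turn": [-1.4,7.7,-3.1],"slide": [-6.7,-36.4,0],"claw": 60}]'

```text
t: 11.02
eef_pos: [517.7, -54.6, 250.2]
tcp_rot: [-3.036, -0.313, 0.029]
ft_force: [-0.4, 1.2, -0.2]
opening: 0.6
grip_force: 0.0
```

>>> jog_arm --targets '[{"turn": [-1.4,7.6,-3.1],"slide": [-6.7,-36.4,0],"claw": 60},{"turn": [8,-0.7,0],"slide": [-7.7,-37.3,-29.6],"claw": 60},{"turn": [8,-0.7,0],"slide": [-7.7,-37.3,-29.6],"claw": 60},{"turn": [8,-0.7,0],"slide": [-7.7,-37.3,-29.6],"claw": 60},{"turn": [8,-0.7,0],"slide": [-7.7,-37.3,-29.6],"claw": 60}]'

```text
t: 11.65
eef_pos: [480.7, -240.6, 131.0]
tcp_rot: [-2.482, -0.197, -0.13]
ft_force: [1.7, 0.9, -0.5]
opening: 0.601
grip_force: 0.0
```

>>> jog_arm --targets '[{"turn": [8,-0.7,0],"slide": [-7.7,-37.3,-29.6],"claw": 60},{"turn": [0,0,0],"slide": [0,0,0],"claw": 60},{"turn": [0,0,0],"slide": [0,0,0],"claw": 60}]'

```text
t: 12.02
eef_pos: [472.9, -276.2, 102.1]
tcp_rot: [-2.345, -0.186, -0.156]
ft_force: [1.0, 0.6, 0.5]
opening: 0.601
grip_force: 0.0
```

```bash
cat > see.py <<'E'
from plan import *
w=read_camera("wrist")
p=(B[0],B[1],TH)
print("tab1 y -120..-170/2 x-43",prof(w,p,[-43,-120,32],[-43,-170,32],26))
print("tab1 y x-25",prof(w,p,[-25,-120,32],[-25,-170,32],26))
print("tab1 x -80..-5/2.5 y-147",prof(w,p,[-80,-147,32],[-5,-147,32],31))
print("tab2 y -120..-170/2 x43",prof(w,p,[43,-120,27],[43,-170,27],26))
print("px",proj(w,B+RB@[-43,-152,32]),proj(w,B+RB@[43,-152,27]))
E
python3 see.py; python3 - <<'E'
from plan import *
st=state();print(st['t'],st['joints'].round(2),st['ft_force'],st['opening'])
ent=pose(0,50,11,57,dy=-4,dz=-5)
rows([(st['eef_pos']+(ent[0]-st['eef_pos'])*k/4,ent[1],60) for k in (1,2,3,4)])
E
```

```text
tab1 y -120..-170/2 x-43 [ 57  57  56  65 201 158 183 222 222 221 221 222 221 222 221 222 196  55
  49 162 160 157 157 159 160 157]
tab1 y x-25 [223 223 223 223 223 223 222 223 223 222 222 222 222 221 222 222 198  56
  52 155 155 155 155 155 157 159]
tab1 x -80..-5/2.5 y-147 [ 69  60  51  38  35  37  39  40 122 221 221 221 222 221 221 221 221 222
 222 222 222 222 222 222  66  56  56  56  55  55  56]
tab2 y -120..-170/2 x43 [224 224 223 224 153 132 212 224 223 223 224 224 223 223 223 223 164  53
 159 158 158 159 159 159 158 156]
px [431.53615727 308.25507104] [453.94502469 165.60940836]
12.075 [-0.95  0.72  1.74  0.66  1.3   0.3 ] [ 0.22248217  0.4751496  -0.29514998] 0.5991395744902914
{'turn': [-4.2, 11.3, 3.1], 'slide': [-1.7, -0.7, -17.6], 'claw': 60} 18.0 12.4
{'turn': [0.0, 0.0, -0.0], 'slide': [-1.6, -0.7, -17.6], 'claw': 60} 18.0 0.0
{'turn': [0.0, 0.0, -0.0], 'slide': [-1.7, -0.7, -17.6], 'claw': 60} 18.0 0.0
{'turn': [0.0, 0.0, -0.0], 'slide': [-1.6, -0.7, -17.6], 'claw': 60} 18.0 0.0
end [ 466.5 -278.6   32.9]
```

>>> jog_arm --targets '[{"turn": [-1.4,3.8,1],"slide": [-4,-20,0],"claw": 60},{"turn": [-1.4,3.8,1],"slide": [-4,-20,0],"claw": 60},{"turn": [-1.4,3.7,1.1],"slide": [-4,-20,0],"claw": 60},{"turn": [0,0,0],"slide": [0,0,0],"claw": 60},{"turn": [0,0,0],"slide": [0,0,0],"claw": 60}]'

```text
t: 12.7
eef_pos: [461.0, -335.3, 103.9]
tcp_rot: [-2.444, -0.002, -0.091]
ft_force: [-0.7, -0.3, -1.1]
opening: 0.596
grip_force: 0.0
```

```bash
python3 - <<'E'
from plan import *
st=state();print(st['t'],st['eef_pos'],st['joints'].round(2))
ent=pose(0,50,11,57,dy=-4,dz=-5)
rows([(st['eef_pos']+(ent[0]-st['eef_pos'])*k/5,ent[1],60) for k in (1,2,3,4,5)])
wp=[pose(t,50,10,57)+(60,) for t in (0,4,8,12,16,20,25,30,35,40,45,50)]
rows(wp,ent)
E
```

```text
12.7 [ 460.96086059 -335.25573368  103.89201078] [-0.95  0.75  1.57  0.44  1.4   0.5 ]
{'turn': [0.0, 0.1, -0.0], 'slide': [1.1, 11.3, -14.2], 'claw': 60} 18.0 0.1
{'turn': [0.0, 0.0, -0.0], 'slide': [1.1, 11.4, -14.2], 'claw': 60} 18.0 0.0
{'turn': [0.0, 0.0, -0.0], 'slide': [1.1, 11.3, -14.2], 'claw': 60} 18.0 0.0
{'turn': [0.0, 0.0, -0.0], 'slide': [1.1, 11.3, -14.2], 'claw': 60} 18.0 0.0
{'turn': [0.0, 0.0, -0.0], 'slide': [1.1, 11.3, -14.2], 'claw': 60} 18.0 0.0
end [ 466.5 -278.7   32.9]
{'turn': [0.0, 0.0, 0.0], 'slide': [0.3, 3.3, 5.8], 'claw': 60} 7.0 0.0
{'turn': [0.0, 0.0, 0.0], 'slide': [0.0, 0.3, 10.6], 'claw': 60} 11.0 0.0
{'turn': [0.0, 0.0, 0.0], 'slide': [0.1, 0.9, 10.5], 'claw': 60} 11.0 0.0
{'turn': [0.0, 0.0, 0.0], 'slide': [0.2, 1.7, 10.5], 'claw': 60} 11.0 0.0
{'turn': [0.0, 0.0, 0.0], 'slide': [0.2, 2.5, 10.3], 'claw': 60} 11.0 0.0
{'turn': [0.0, 0.0, 0.0], 'slide': [0.3, 3.1, 10.2], 'claw': 60} 11.0 0.0
{'turn': [0.0, 0.0, 0.0], 'slide': [0.4, 4.9, 12.3], 'claw': 60} 13.0 0.0
{'turn': [0.0, 0.0, 0.0], 'slide': [0.6, 5.9, 11.8], 'claw': 60} 13.0 0.0
{'turn': [0.0, 0.0, 0.0], 'slide': [0.6, 7.0, 11.3], 'claw': 60} 13.0 0.0
{'turn': [0.0, 0.0, 0.0], 'slide': [0.8, 7.9, 10.6], 'claw': 60} 13.0 0.0
{'turn': [0.0, 0.0, 0.0], 'slide': [0.8, 8.8, 9.9], 'claw': 60} 13.0 0.0
{'turn': [0.0, 0.0, 0.0], 'slide': [0.9, 9.6, 9.1], 'claw': 60} 13.0 0.0
end [ 471.7 -222.7  155.8]
```

Enter beneath the tab, lift a little, then check.

>>> jog_arm --targets '[{"turn": [0,0,0],"slide": [1.1,11.3,-14.2],"claw": 60},{"turn": [0,0,0],"slide": [1.1,11.3,-14.2],"claw": 60},{"turn": [0,0,0],"slide": [1.1,11.3,-14.2],"claw": 60},{"turn": [0,0,0],"slide": [1.1,11.3,-14.2],"claw": 60},{"turn": [0,0,0],"slide": [1.1,11.3,-14.2],"claw": 60}]'

```text
t: 13.32
eef_pos: [466.1, -279.3, 31.2]
tcp_rot: [-2.444, 0.0, -0.092]
ft_force: [0.2, 0.2, -0.1]
opening: 0.602
grip_force: 0.0
```

>>> jog_arm --targets '[{"turn": [0,0,0],"slide": [0,0,0],"claw": 60},{"turn": [0,0,0],"slide": [0.3,3.3,5.8],"claw": 60},{"turn": [0,0,0],"slide": [0,0.3,10.6],"claw": 60},{"turn": [0,0,0],"slide": [0.1,0.9,10.5],"claw": 60},{"turn": [0,0,0],"slide": [0.2,1.7,10.5],"claw": 60}]'

```text
t: 13.95
eef_pos: [466.7, -274.3, 70.5]
tcp_rot: [-2.445, -0.001, -0.092]
ft_force: [-0.2, -0.8, -0.7]
opening: 0.6
grip_force: 0.5
```

```bash
cat > see2.py <<'E'
from plan import *;import sys
# leaf angle guess: look along the tab's far part (x=-24) for its outer edge at each trial angle
w=read_camera("wrist");st=state();print(st['t'],st['eef_pos'].round(1),st['ft_force'].round(1),st['opening'],st['grip_force'])
g=cv2.cvtColor(w["frame"],cv2.COLOR_BGR2GRAY)
print("tab2 flat?",prof(w,(B[0],B[1],TH),[43,-140,27],[43,-164,27],13))
def P(x,r,th,nn=2):
    t=np.radians(th);return B+RB@(np.array([x,-r*np.cos(t),30+r*np.sin(t)])+nn*np.array([0,np.sin(t),np.cos(t)]))
for th in map(float,sys.argv[1:]):
    o=[]
    for x,rs in ((-24,range(140,162,2)),(60,range(120,140,2))):
        o.append([int(g[int(round(v)),int(round(u))]) if 0<=u<640 and 0<=v<480 else -1 for u,v in (proj(w,P(x,r,th)) for r in rs)])
    print(th,o)
E
python3 see2.py 0 6 12 18
```

```text
14.0 [ 467.  -274.3   71.6] [ 0.3 -1.3  0.8] 0.6016137837743823 0.23305438924580812
tab2 flat? [222 222 222 222 222 221 154  72 157 157 157 156 157]
0.0 [[54, 54, 53, 52, 51, 51, 49, 48, 56, 153, 153], [222, 222, 221, 221, 222, 222, 222, 222, 222, 222]]
6.0 [[220, 212, 111, 57, 56, 55, 54, 53, 52, 51, 51], [155, 86, 86, 152, 139, 222, 222, 221, 221, 222]]
12.0 [[220, 221, 220, 220, 220, 220, 220, 189, 81, 51, 50], [220, 221, 221, 220, 220, 221, 174, 143, 222, 222]]
18.0 [[221, 221, 220, 220, 220, 102, 220, 220, 220, 220, 219], [150, 130, 199, 149, 220, 200, 150, 220, 197, 220]]
```

>>> jog_arm --targets '[{"turn": [0,0,0],"slide": [0.2,2.5,10.3],"claw": 60},{"turn": [0,0,0],"slide": [0.3,3.1,10.2],"claw": 60},{"turn": [0,0,0],"slide": [0.4,4.9,12.3],"claw": 60},{"turn": [0,0,0],"slide": [0.6,5.9,11.8],"claw": 60},{"turn": [0,0,0],"slide": [0.6,7.0,11.3],"claw": 60}]'

```text
t: 14.62
eef_pos: [468.8, -250.0, 126.1]
tcp_rot: [-2.444, 0.0, -0.092]
ft_force: [0.3, -0.3, 0.2]
opening: 0.601
grip_force: 0.3
```

>>> jog_arm --targets '[{"turn": [0,0,0],"slide": [0.8,7.9,10.6],"claw": 60},{"turn": [0,0,0],"slide": [0.8,8.8,9.9],"claw": 60},{"turn": [0,0,0],"slide": [0.9,9.6,9.1],"claw": 60},{"turn": [0,0,0],"slide": [0,0,0],"claw": 60}]'

```text
t: 15.12
eef_pos: [471.4, -223.6, 155.5]
tcp_rot: [-2.444, -0.0, -0.091]
ft_force: [0.3, -0.6, 0.5]
opening: 0.6
grip_force: 0.2
```

```bash
python3 see2.py 42 46 48 50 52 54; python3 - <<'E'
from plan import *
rows([pose(*a)+(c,) for a,c in [((54,54,13,57),60),((58,58,17,57),60),((60,60,19,57),60),((60,60,19,46),48),((60,60,19,34),36),((60,60,19,23),24),((60,60,19,11),12),((60,60,19,4),0)]])
E
```

```text
15.175 [ 471.3 -224.   155.1] [ 0.5 -0.1 -0.8] 0.5986323865291052 0.14664819929748774
tab2 flat? [230 230 230 229 229 228 162 165 165 165 165 164 161]
42.0 [[229, 228, 228, 229, 228, 187, 172, 172, 173, 174, 175], [218, 218, 222, 103, 148, 48, 51, 44, 43, 44]]
46.0 [[202, 170, 170, 171, 172, 174, 174, 175, 175, 176, 177], [54, 57, 60, 46, 46, 45, 45, 46, 45, 42]]
48.0 [[119, 147, 158, 171, 173, 175, 175, 175, 89, 148, 152], [219, 176, 179, 102, 49, 46, 47, 46, 46, 46]]
50.0 [[161, 160, 161, 160, 159, 200, 203, 225, 227, 228, 227], [158, 158, 158, 158, 187, 185, 221, 220, 229, 229]]
52.0 [[160, 160, 160, 159, 160, 160, 159, 159, 159, 160, 159], [158, 158, 158, 158, 158, 158, 159, 158, 158, 158]]
54.0 [[162, 165, 164, 170, 174, 179, 179, 181, 181, 181, 180], [50, 50, 50, 51, 51, 49, 49, 48, 48, 109]]
{'turn': [-3.9, 0.4, -0.0], 'slide': [1.4, 12.0, 2.9], 'claw': 60} 12.0 3.9
{'turn': [-4.0, 0.3, -0.0], 'slide': [1.0, 11.1, 0.5], 'claw': 60} 11.0 4.0
{'turn': [-2.0, 0.2, -0.0], 'slide': [0.5, 5.5, -0.1], 'claw': 60} 6.0 2.0
{'turn': [-0.0, 0.0, -0.0], 'slide': [-0.4, -4.7, -2.7], 'claw': 48} 5.0 0.0
{'turn': [-0.0, 0.0, -0.0], 'slide': [-0.5, -5.2, -3.0], 'claw': 36} 6.0 0.0
{'turn': [-0.0, 0.0, -0.0], 'slide': [-0.5, -4.7, -2.8], 'claw': 24} 5.0 0.0
{'turn': [-0.0, 0.0, -0.0], 'slide': [-0.4, -5.2, -3.0], 'claw': 12} 6.0 0.0
{'turn': [-0.0, 0.0, -0.0], 'slide': [-0.3, -3.0, -1.7], 'claw': 0} 3.0 0.0
end [ 472.1 -218.2  145.2]
```

>>> jog_arm --targets '[{"turn": [-3.9,0.4,0],"slide": [1.4,12.0,2.9],"claw": 60},{"turn": [-4,0.3,0],"slide": [1.0,11.1,0.5],"claw": 60},{"turn": [-2,0.2,0],"slide": [0.5,5.5,-0.1],"claw": 60},{"turn": [0,0,0],"slide": [-0.4,-4.7,-2.7],"claw": 48},{"turn": [0,0,0],"slide": [-0.5,-5.2,-3.0],"claw": 36}]'

```text
t: 15.8
eef_pos: [473.2, -206.4, 152.0]
tcp_rot: [-2.616, 0.0, -0.093]
ft_force: [-0.6, 0.1, 0.3]
opening: 0.442
grip_force: 0.1
```

>>> jog_arm --targets '[{"turn": [0,0,0],"slide": [-0.5,-4.7,-2.8],"claw": 24},{"turn": [0,0,0],"slide": [-0.4,-5.2,-3.0],"claw": 12},{"turn": [0,0,0],"slide": [-0.3,-3.0,-1.7],"claw": 0},{"turn": [0,0,0],"slide": [0,0,0],"claw": 0},{"turn": [0,0,0],"slide": [0,0,0],"claw": 0}]'

```text
t: 16.42
eef_pos: [472.0, -218.5, 144.9]
tcp_rot: [-2.618, -0.0, -0.092]
ft_force: [-0.7, -1.6, -1.8]
opening: 0.039
grip_force: 30.0
```

```bash
python3 - <<'E'
from plan import *
st=state();print(st['t'],st['eef_pos'],st['opening'],st['grip_force'],st['ft_force'],st['joints'].round(2))
rows([pose(t,t,19,4)+(0,) for t in range(65,131,5)])
E
```

```text
16.425 [ 471.96707008 -218.5492747   144.9148356 ] 0.039085970012599336 30.001406371593475 [-0.66494954 -1.55855725 -1.84008279] [-0.77  0.55  1.78  0.43  1.19  0.65]
{'turn': [-5.0, 0.5, 0.0], 'slide': [1.1, 10.5, 5.6], 'claw': 0} 12.0 5.0
{'turn': [-5.0, 0.4, 0.0], 'slide': [0.9, 10.7, 4.5], 'claw': 0} 12.0 5.0
{'turn': [-5.0, 0.5, 0.0], 'slide': [1.1, 11.0, 3.5], 'claw': 0} 12.0 5.0
{'turn': [-4.9, 0.4, 0.0], 'slide': [1.0, 11.3, 2.5], 'claw': 0} 12.0 4.9
{'turn': [-5.0, 0.5, 0.0], 'slide': [1.0, 11.5, 1.5], 'claw': 0} 12.0 5.0
{'turn': [-5.0, 0.5, 0.0], 'slide': [1.1, 11.5, 0.5], 'claw': 0} 12.0 5.0
{'turn': [-5.0, 0.4, 0.0], 'slide': [1.1, 11.5, -0.5], 'claw': 0} 12.0 5.0
{'turn': [-4.9, 0.5, 0.0], 'slide': [1.0, 11.5, -1.5], 'claw': 0} 12.0 4.9
{'turn': [-5.0, 0.4, 0.0], 'slide': [1.1, 11.3, -2.5], 'claw': 0} 12.0 5.0
{'turn': [-5.0, 0.5, 0.0], 'slide': [1.0, 11.0, -3.5], 'claw': 0} 12.0 5.0
{'turn': [-5.0, 0.5, 0.0], 'slide': [1.0, 10.7, -4.5], 'claw': 0} 12.0 5.0
{'turn': [-5.0, 0.4, 0.0], 'slide': [0.9, 10.2, -5.3], 'claw': 0} 12.0 5.0
{'turn': [-4.9, 0.5, 0.0], 'slide': [0.9, 9.8, -6.3], 'claw': 0} 12.0 4.9
{'turn': [-5.0, 0.4, 0.0], 'slide': [0.9, 9.1, -7.0], 'claw': 0} 12.0 5.0
end [486.1 -66.9 131.9]
```

>>> jog_arm --targets '[{"turn": [-5,0.5,0],"slide": [1.1,10.5,5.6],"claw": 0},{"turn": [-5,0.4,0],"slide": [0.9,10.7,4.5],"claw": 0},{"turn": [-5,0.5,0],"slide": [1.1,11.0,3.5],"claw": 0},{"turn": [-4.9,0.4,0],"slide": [1.0,11.3,2.5],"claw": 0},{"turn": [-5,0.5,0],"slide": [1.0,11.5,1.5],"claw": 0}]'

```text
t: 17.05
eef_pos: [477.0, -163.0, 162.1]
tcp_rot: [-3.057, -0.0, -0.092]
ft_force: [4.7, -2.1, -23.5]
opening: 0.038
grip_force: 30.0
```

>>> jog_arm --targets '[{"turn": [-5,0.5,0],"slide": [1.1,11.5,0.5],"claw": 0},{"turn": [-5,0.4,0],"slide": [1.1,11.5,-0.5],"claw": 0},{"turn": [-4.9,0.5,0],"slide": [1.0,11.5,-1.5],"claw": 0},{"turn": [0,0,0],"slide": [0,0,0],"claw": 0}]'

```text
t: 17.55
eef_pos: [480.2, -127.6, 159.9]
tcp_rot: [2.967, 0.002, -0.089]
ft_force: [3.7, -6.9, -17.3]
opening: 0.045
grip_force: 29.9
```

```bash
python3 - <<'E'
from plan import *
st=state();print(st['t'],st['eef_pos'],st['opening'],st['grip_force'],st['ft_force'],st['joints'].round(2))
rows([pose(t,t,19,4)+(0,) for t in range(105,131,5)])
rows([pose(130,130,19-k,4+7*k,side=1)+(c,) for k,c in ((1,12),(2,20),(3,27),(4,34),(5,41),(6,48))]+[pose(t,130,11,46,side=1)+(48,) for t in range(135,181,5)],pose(130,130,19,4))
E
```

```text
17.55 [ 480.19597246 -127.63285147  159.86731192] 0.044802947638918296 29.92061823606491 [  3.7069084   -6.92789301 -17.29186166] [-0.3   0.38  1.95 -0.24  0.79  1.53]
{'turn': [-5.0, 0.4, -0.2], 'slide': [1.1, 9.9, -1.4], 'claw': 0} 10.0 5.0
{'turn': [-5.0, 0.4, 0.0], 'slide': [1.1, 11.0, -3.5], 'claw': 0} 12.0 5.0
{'turn': [-5.0, 0.5, 0.0], 'slide': [0.9, 10.7, -4.4], 'claw': 0} 12.0 5.0
{'turn': [-4.9, 0.4, 0.0], 'slide': [1.0, 10.2, -5.4], 'claw': 0} 12.0 4.9
{'turn': [-5.0, 0.5, 0.0], 'slide': [0.9, 9.7, -6.2], 'claw': 0} 12.0 5.0
{'turn': [-5.0, 0.5, 0.0], 'slide': [0.8, 9.2, -7.1], 'claw': 0} 12.0 5.0
end [486.  -66.9 131.9]
{'turn': [0.0, 0.0, 0.0], 'slide': [-0.2, -2.0, 3.0], 'claw': 12} 4.0 0.0
{'turn': [0.0, 0.0, 0.0], 'slide': [-0.2, -2.1, 3.0], 'claw': 20} 4.0 0.0
{'turn': [0.0, 0.0, 0.0], 'slide': [-0.2, -2.0, 3.0], 'claw': 27} 4.0 0.0
{'turn': [0.0, 0.0, 0.0], 'slide': [-0.1, -2.0, 3.1], 'claw': 34} 4.0 0.0
{'turn': [0.0, 0.0, 0.0], 'slide': [-0.2, -2.0, 3.0], 'claw': 41} 4.0 0.0
{'turn': [0.0, 0.0, 0.0], 'slide': [-0.2, -2.1, 3.0], 'claw': 48} 4.0 0.0
{'turn': [0.0, 0.0, 0.0], 'slide': [1.0, 10.9, -7.6], 'claw': 48} 13.0 0.0
{'turn': [0.0, 0.0, 0.0], 'slide': [0.8, 8.8, -9.9], 'claw': 48} 13.0 0.0
{'turn': [0.0, 0.0, 0.0], 'slide': [0.7, 7.9, -10.6], 'claw': 48} 13.0 0.0
{'turn': [0.0, 0.0, 0.0], 'slide': [0.7, 7.0, -11.3], 'claw': 48} 13.0 0.0
{'turn': [0.0, 0.0, 0.0], 'slide': [0.5, 5.9, -11.8], 'claw': 48} 13.0 0.0
{'turn': [0.0, 0.0, 0.0], 'slide': [0.5, 4.9, -12.3], 'claw': 48} 13.0 0.0
{'turn': [0.0, 0.0, 0.0], 'slide': [0.3, 3.8, -12.7], 'claw': 48} 13.0 0.0
{'turn': [0.0, 0.0, 0.0], 'slide': [0.3, 2.7, -13.0], 'claw': 48} 13.0 0.0
{'turn': [0.0, 0.0, 0.0], 'slide': [0.1, 1.5, -13.2], 'claw': 48} 13.0 0.0
{'turn': [0.0, 0.0, 0.0], 'slide': [0.0, 0.4, -13.2], 'claw': 48} 13.0 0.0
end [489.8 -25.3  34.4]
```

>>> jog_arm --targets '[{"turn": [-5,0.4,-0.1],"slide": [1.1,11,-4],"claw": 0},{"turn": [-5,0.4,0],"slide": [1.1,11.0,-4],"claw": 0},{"turn": [-5,0.5,0],"slide": [0.9,10.7,-4.4],"claw": 0},{"turn": [-4.9,0.4,0],"slide": [1.0,10.2,-5.4],"claw": 0},{"turn": [-5,0.5,0],"slide": [0.9,9.7,-6.2],"claw": 0}]'

```text
t: 18.18
eef_pos: [485.0, -76.2, 137.3]
tcp_rot: [2.528, -0.002, -0.093]
ft_force: [-0.5, -11.5, -12.8]
opening: 0.041
grip_force: 29.9
```

>>> jog_arm --targets '[{"turn": [-5,0.5,0],"slide": [0.8,9.2,-7.1],"claw": 0},{"turn": [0,0,0],"slide": [0,0,0],"claw": 0}]'

```text
t: 18.42
eef_pos: [485.8, -66.3, 129.3]
tcp_rot: [2.443, 0.001, -0.091]
ft_force: [-0.2, -4.7, -0.7]
opening: 0.045
grip_force: 30.0
```

```bash
python3 - <<'E'
from plan import *
st=state();print(st['t'],st['eef_pos'],np.degrees(st['tcp_rot']).round(1),st['opening'],st['grip_force'],st['ft_force'],st['joints'].round(2))
print((RB.T@(st['eef_pos']-B)).round(1))
rows([pose(130,130,19-k,4+7*k,side=1)+(c,) for k,c in ((1,12),(2,20),(3,27),(4,34),(5,41),(6,48))])
E
```

```text
18.425 [485.83859801 -66.30667844 129.2528066 ] [ 1.4e+02  1.0e-01 -5.2e+00] 0.04473644458431891 30.00178098678589 [-0.17624158 -4.68198748 -0.69398636] [ 0.08  0.55  1.97 -0.87  0.98  2.38]
[-43.3  86.1 129.3]
{'turn': [0.0, -0.1, -0.1], 'slide': [0.0, -2.6, 5.6], 'claw': 12} 6.0 0.1
{'turn': [0.0, 0.0, 0.0], 'slide': [-0.2, -2.1, 3.1], 'claw': 20} 4.0 0.0
{'turn': [0.0, 0.0, 0.0], 'slide': [-0.2, -2.0, 3.0], 'claw': 27} 4.0 0.0
{'turn': [0.0, 0.0, 0.0], 'slide': [-0.2, -2.0, 3.0], 'claw': 34} 4.0 0.0
{'turn': [0.0, 0.0, 0.0], 'slide': [-0.1, -2.1, 3.0], 'claw': 41} 4.0 0.0
{'turn': [0.0, 0.0, 0.0], 'slide': [-0.2, -2.0, 3.0], 'claw': 48} 4.0 0.0
end [484.9 -79.1 150. ]
```

>>> jog_arm --targets '[{"turn": [0,0,0],"slide": [0,-2,3],"claw": 12},{"turn": [0,0,0],"slide": [-0.2,-2,3],"claw": 20},{"turn": [0,0,0],"slide": [-0.2,-2,3],"claw": 27},{"turn": [0,0,0],"slide": [-0.2,-2,3],"claw": 34},{"turn": [0,0,0],"slide": [-0.2,-2,3],"claw": 41}]'

```text
t: 19.05
eef_pos: [485.3, -77.4, 145.3]
tcp_rot: [2.445, -0.002, -0.093]
ft_force: [-0.4, 0.9, -1.2]
opening: 0.387
grip_force: 0.2
```

>>> jog_arm --targets '[{"turn": [0,0,0],"slide": [-0.2,-2,3],"claw": 48},{"turn": [0,0,0],"slide": [0,0,0],"claw": 48}]'

```text
t: 19.3
eef_pos: [485.2, -79.3, 148.2]
tcp_rot: [2.444, -0.002, -0.093]
ft_force: [0.7, -0.0, -1.1]
opening: 0.475
grip_force: 0.1
```

```bash
python3 - <<'E'
from plan import *
st=state();print(st['t'],st['eef_pos'],np.degrees(st['tcp_rot']).round(1),st['opening'],st['grip_force'],st['ft_force'],st['joints'].round(2))
rows([pose(t,130,11,46,side=1)+(48,) for t in (135,140,145,150,155,160,164,168,172,176,180)]+[pose(180,130,11,46,side=1,dy=3,dz=-5)+(48,)])
E
cat > see3.py <<'E'
from plan import *;import sys
s=read_camera("side");t=read_camera("top");st=state();print(st['t'],st['grip_force'],st['ft_force'].round(1))
for q in ("top_leaf","tab"):
    for n in("side","top"): print(q,n,[(np.round(d["xy"]).tolist(),round(d["conf"],2)) for d in look_for(q,n)[:2]])
def P(x,r,th): a=np.radians(th);return B+RB@np.array([x,-r*np.cos(a),30+r*np.sin(a)])
for th in map(float,sys.argv[1:]): print(th,"side",proj(s,P(0,75,th)).round(),proj(s,P(-43,144,th)).round(),"top",proj(t,P(0,75,th)).round(),proj(t,P(-43,144,th)).round())
E
python3 see3.py 0 120 130 140 180
```

```text
19.3 [485.17114593 -79.28026017 148.18453537] [ 1.401e+02 -1.000e-01 -5.300e+00] 0.4750617476071247 0.1488552801311016 [ 0.68772285 -0.00780603 -1.08113734] [ 0.06  0.51  1.97 -0.86  0.99  2.33]
{'turn': [-0.0, 0.1, 0.1], 'slide': [0.7, 11.1, -5.8], 'claw': 48} 13.0 0.1
{'turn': [-0.0, 0.0, -0.0], 'slide': [0.9, 8.8, -9.9], 'claw': 48} 13.0 0.0
{'turn': [-0.0, 0.0, -0.0], 'slide': [0.7, 7.9, -10.6], 'claw': 48} 13.0 0.0
{'turn': [-0.0, 0.0, -0.0], 'slide': [0.6, 6.9, -11.3], 'claw': 48} 13.0 0.0
{'turn': [-0.0, 0.0, -0.0], 'slide': [0.6, 6.0, -11.8], 'claw': 48} 13.0 0.0
{'turn': [-0.0, 0.0, -0.0], 'slide': [0.4, 4.9, -12.3], 'claw': 48} 13.0 0.0
{'turn': [-0.0, 0.0, -0.0], 'slide': [0.3, 3.1, -10.2], 'claw': 48} 11.0 0.0
{'turn': [-0.0, 0.0, -0.0], 'slide': [0.2, 2.4, -10.3], 'claw': 48} 11.0 0.0
{'turn': [-0.0, 0.0, -0.0], 'slide': [0.2, 1.7, -10.5], 'claw': 48} 11.0 0.0
{'turn': [-0.0, 0.0, -0.0], 'slide': [0.1, 1.0, -10.5], 'claw': 48} 11.0 0.0
{'turn': [-0.0, 0.0, -0.0], 'slide': [0.0, 0.2, -10.6], 'claw': 48} 11.0 0.0
{'turn': [-0.0, 0.0, -0.0], 'slide': [0.3, 3.0, -5.0], 'claw': 48} 6.0 0.0
end [490.2 -22.3  29.4]
19.4 0.14907009433954954 [ 0.1 -0.2 -0.7]
top_leaf side [([343.0, 282.0], 0.61), ([367.0, 230.0], 0.3)]
top_leaf top [([344.0, 251.0], 0.56)]
tab side [([340.0, 280.0], 0.62)]
tab top [([344.0, 251.0], 0.7)]
0.0 side [354. 271.] [383. 263.] top [381. 259.] [402. 275.]
120.0 side [330. 272.] [339. 265.] top [344. 254.] [331. 266.]
130.0 side [327. 277.] [333. 275.] top [341. 254.] [324. 266.]
140.0 side [325. 283.] [329. 286.] top [338. 255.] [318. 266.]
180.0 side [321. 303.] [320. 327.] top [332. 256.] [308. 268.]
```

>>> jog_arm --targets '[{"turn": [0,0,0],"slide": [0.7,11.1,-5.8],"claw": 48},{"turn": [0,0,0],"slide": [0.9,8.8,-9.9],"claw": 48},{"turn": [0,0,0],"slide": [0.7,7.9,-10.6],"claw": 48},{"turn": [0,0,0],"slide": [0.6,6.9,-11.3],"claw": 48},{"turn": [0,0,0],"slide": [0,0,0],"claw": 48}]'

```text
t: 20.23
eef_pos: [487.8, -44.0, 109.3]
tcp_rot: [2.444, 0.0, -0.092]
ft_force: [-0.0, 0.5, -0.6]
opening: 0.48
grip_force: 0.3
```

```bash
python3 see3.py 140 150 180; python3 see2.py 140 145 150 155 160 165;  python3 - <<'E'
from plan import *
st=state();print(st['eef_pos'],st['joints'].round(2))
rows([pose(t,130,11,46,side=1)+(48,) for t in (155,160,164,168,172,176,180)]+[pose(180,130,11,46,side=1,dy=3,dz=-5)+(48,)])
E
```

```text
20.325 0.2525203221011907 [ 0.1 -0.5  0.5]
top_leaf side [([333.0, 293.0], 0.6)]
top_leaf top [([338.0, 254.0], 0.9)]
tab side [([334.0, 294.0], 0.7), ([216.0, 325.0], 0.42)]
tab top [([338.0, 253.0], 0.86)]
140.0 side [325. 283.] [329. 286.] top [338. 255.] [318. 266.]
150.0 side [323. 288.] [325. 297.] top [335. 255.] [314. 267.]
180.0 side [321. 303.] [320. 327.] top [332. 256.] [308. 268.]
20.575 [488.  -44.7 110.7] [-0.4 -0.4 -0.2] 0.47975574435262797 0.1931699411943555
tab2 flat? [231 231 231 230 218 185 169 168 169 169 168 168 167]
140.0 [[224, 224, 224, 223, 224, 224, 223, 223, 223, 223, 223], [224, 224, 224, 224, 224, 224, 224, 224, 224, 225]]
145.0 [[225, 224, 224, 224, 225, 224, 225, 224, 99, 181, 224], [214, 224, 224, 223, 224, 224, 224, 224, 224, 224]]
150.0 [[202, 206, 199, 202, 225, 203, 142, 197, 132, 63, 62], [224, 224, 226, 217, 177, 146, 156, 220, 112, 146]]
155.0 [[230, 230, 230, 230, 230, 230, 230, 229, 229, 229, 229], [230, 230, 230, 230, 230, 229, 230, 229, 229, 229]]
160.0 [[230, 230, 230, 230, 230, 230, 229, 230, 229, 229, 229], [230, 229, 230, 229, 229, 230, 230, 230, 229, 229]]
165.0 [[230, 230, 229, 229, 230, 229, 168, 68, 67, 67, 66], [229, 229, 230, 230, 229, 229, 229, 229, 229, 229]]
[488.04303136 -44.69487828 110.67722292] [ 0.12  0.59  1.97 -0.86  0.97  2.43]
{'turn': [-0.0, 0.1, 0.1], 'slide': [0.6, 6.1, -11.9], 'claw': 48} 13.0 0.1
{'turn': [-0.0, 0.0, -0.0], 'slide': [0.5, 4.9, -12.3], 'claw': 48} 13.0 0.0
{'turn': [-0.0, 0.0, -0.0], 'slide': [0.2, 3.1, -10.1], 'claw': 48} 11.0 0.0
{'turn': [-0.0, 0.0, -0.0], 'slide': [0.3, 2.4, -10.4], 'claw': 48} 11.0 0.0
{'turn': [-0.0, 0.0, -0.0], 'slide': [0.1, 1.7, -10.4], 'claw': 48} 11.0 0.0
{'turn': [-0.0, 0.0, -0.0], 'slide': [0.1, 1.0, -10.6], 'claw': 48} 11.0 0.0
{'turn': [-0.0, 0.0, -0.0], 'slide': [0.0, 0.2, -10.6], 'claw': 48} 11.0 0.0
{'turn': [-0.0, 0.0, -0.0], 'slide': [0.3, 3.0, -5.0], 'claw': 48} 6.0 0.0
end [490.1 -22.3  29.4]
```

>>> jog_arm --targets '[{"turn": [0,0,0],"slide": [0.6,6.1,-11.9],"claw": 48},{"turn": [0,0,0],"slide": [0.5,4.9,-12.3],"claw": 48},{"turn": [0,0,0],"slide": [0.2,3.1,-10.1],"claw": 48},{"turn": [0,0,0],"slide": [0.3,2.4,-10.4],"claw": 48},{"turn": [0,0,0],"slide": [0.1,1.7,-10.4],"claw": 48}]'

```text
t: 21.2
eef_pos: [489.6, -26.1, 54.4]
tcp_rot: [2.444, -0.001, -0.093]
ft_force: [-0.3, 0.0, -0.6]
opening: 0.483
grip_force: 0.2
```

>>> jog_arm --targets '[{"turn": [0,0,0],"slide": [0.1,1.0,-10.6],"claw": 48},{"turn": [0,0,0],"slide": [0,0.2,-10.6],"claw": 48},{"turn": [0,0,0],"slide": [0.3,3,-5],"claw": 48},{"turn": [0,0,0],"slide": [0,0,0],"claw": 48}]'

```text
t: 21.7
eef_pos: [490.1, -22.0, 28.8]
tcp_rot: [2.444, -0.001, -0.093]
ft_force: [0.5, 0.1, 0.8]
opening: 0.481
grip_force: 0.0
```

```bash
python3 see3.py 180; python3 see2.py 172 176 180; python3 -c "
from h import *
print(state()['eef_pos'],state()['joints'].round(2))"
```

```text
21.8 0.0 [-1.3  0.1  0.2]
top_leaf side [([334.0, 311.0], 0.77)]
top_leaf top [([333.0, 255.0], 0.75)]
tab side [([335.0, 308.0], 0.87)]
tab top [([336.0, 251.0], 0.86)]
180.0 side [321. 303.] [320. 327.] top [332. 256.] [308. 268.]
22.05 [490.2 -22.1  29.3] [ 0.1 -0.3 -0.1] 0.478765033996065 0.0
tab2 flat? [223 223 222 217 186 164 156 156 156 156 156 155 156]
172.0 [[222, 222, 222, 191, 163, 222, 222, 222, 221, 221, 221], [222, 222, 222, 222, 221, 222, 221, 222, 222, 222]]
176.0 [[222, 222, 222, 222, 222, 221, 221, 221, 221, 204, 72], [95, 123, 222, 222, 222, 222, 222, 221, 186, 97]]
180.0 [[211, 211, 208, 210, 210, 173, 84, 58, 59, 57, 53], [222, 222, 222, 222, 135, 135, 170, 110, 84, 47]]
[490.19283654 -22.09480769  29.31904845] [ 0.17  0.74  1.98 -0.93  0.89  2.61]
```

>>> jog_arm --targets '[{"turn": [0,0,2],"slide": [0.6,6.4,7.6],"claw": 48},{"turn": [0,0,3],"slide": [1.2,12.8,15.3],"claw": 48},{"turn": [0,0,3],"slide": [1.2,12.8,15.3],"claw": 48},{"turn": [0,0,3],"slide": [1.8,19.2,22.9],"claw": 48},{"turn": [0,0,0],"slide": [1.2,12.8,40],"claw": 48}]'

```text
t: 22.68
eef_pos: [495.4, 43.4, 131.4]
tcp_rot: [2.444, 0.0, 0.103]
ft_force: [-0.2, -0.1, 0.7]
opening: 0.476
grip_force: 0.0
```

>>> jog_arm --targets '[{"turn": [5,0,0],"slide": [0,0,40],"claw": 48},{"turn": [5,0,0],"slide": [-10,-10,40],"claw": 48},{"turn": [5,0,0],"slide": [-20,-10,30],"claw": 48},{"turn": [0,0,0],"slide": [0,0,0],"claw": 48},{"turn": [0,0,0],"slide": [0,0,0],"claw": 48}]'

```text
t: 23.3
eef_pos: [465.9, 22.4, 240.4]
tcp_rot: [2.704, -0.027, 0.096]
ft_force: [0.0, -0.9, 0.3]
opening: 0.479
grip_force: 0.0
```

```bash
python3 see3.py 0 180; python3 - <<'E'
from plan import *
st=state();print(st['t'],st['eef_pos'],st['joints'].round(2))
p=(B[0],B[1],TH)
t=read_camera("top");w=read_camera("wrist")
for n,c in(("top",t),("wrist",w)):
    print(n,"new left tab y",prof(c,p,[-43,134,32],[-43,166,32],17));print(n,"orig tab place (z32) y",prof(c,p,[-43,-124,32],[-43,-166,32],22));print(n,"next tab",prof(c,p,[43,-124,27],[43,-166,27],22))
for q,z in(("pepper",37),("toothpicks",33),("rice_bowl",30),("scoop",130),("eye",215)):
    for n,c in(("top",t),("side",read_camera("side"))): print(q,n,[(np.round(d["xy"]).tolist(),round(d["conf"],2),atz(c,d["xy"],z).round().tolist()) for d in look_for(q,n)[:2]])
s=read_camera("side");print("eye expected side",proj(s,[680,105,210]),proj(s,[675,105,130]))
E
```

```text
23.4 0.0 [0.1 0.7 0.3]
top_leaf side []
top_leaf top [([330.0, 259.0], 0.79)]
tab side [([319.0, 301.0], 0.6)]
tab top [([334.0, 256.0], 0.55)]
0.0 side [354. 271.] [383. 263.] top [381. 259.] [402. 275.]
180.0 side [321. 303.] [320. 327.] top [332. 256.] [308. 268.]
23.6 [466.16907606  22.26568986 239.36936975] [ 0.15  0.27  1.93 -0.52  1.01  1.93]
top new left tab y [165 170 172 172 170 170 167 159 140 115  80  54  36  31  33  37  42]
top orig tab place (z32) y [170 169 163 147 117  88  63  66  80 100 116 127 129 129 128 126 126 127
 127 127 127 126]
top next tab [171 171 167 163 160 161 163 167 170 172 172 170 168 165 157 148 137 131
 127 129 130 131]
wrist new left tab y [234 237 237 237 237 237 237 237 237 218 171 179 178 178 178 177 177]
wrist orig tab place (z32) y [185 176 176 176 177 177 176 177 177 177 178 179 179 179 179 180 181 182
 182 181 180 181]
wrist next tab [238 238 198 178 220 237 238 238 238 238 238 239 233 202 180 179 179 179
 179 179 179 179]
pepper top []
pepper side [([237.0, 399.0], 0.98, [531.0, 249.0, 37.0])]
toothpicks top [([383.0, 258.0], 0.23, [519.0, -236.0, 33.0])]
toothpicks side []
rice_bowl top [([449.0, 238.0], 0.88, [576.0, -443.0, 30.0])]
rice_bowl side [([366.0, 229.0], 0.6, [567.0, -420.0, 30.0])]
scoop top [([274.0, 197.0], 0.8, [694.0, 85.0, 130.0])]
scoop side [([213.0, 306.0], 0.59, [660.0, 136.0, 130.0])]
eye top [([269.0, 206.0], 0.6, [648.0, 88.0, 215.0])]
eye side [([213.0, 306.0], 0.96, [592.0, 215.0, 215.0])]
eye expected side [210.87056238 263.0914642 ] [216.60718176 294.83862666]
```

```bash
python3 -c "
from cell import *
print(job_done())"
```

```text
the job is handed in; nothing more can be done
None
```

The scoop hangs by its eye on the stand's front arm, the top leaf lies flat on the left pile with the next leaf still flat on the right, and the job is handed in without a verdict shown; the last checks found the shaker and bowl in place, but the jar wasn't picked up in them.

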